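# Put the arbor spacers away in the deep drawer

### The job

Put the two loose steel spacer rings away: pull the deep bottom drawer of the little bench cabinet well open, drop both rings into the wide tube inside so that they lie flat one on the other, and push the drawer fully shut. Leave the other things on the table where they are.

Things in the scene. Friction and masses are not known exactly. Their poses are not given: they have to be found in the camera images.
- cabinet: Dark wooden bench-top drawer cabinet, fixed, 132 deep x 200 wide x 152 mm high; its top board overhangs the drawer fronts by 20 mm. Two small upper drawers that do not open (small knobs 13 mm out, 119 mm up, 45 mm either side of the middle) over one deep bottom drawer. Origin: centre of underside; x from front to back, y to the left seen from the front, z up. Drawer fronts at x = -0.066.
- drawer (a joint): Slide of the deep bottom drawer, in m: 0 = fully shut, 0.100 = fully open at its stop; it moves along the cabinet's -x. May start up to 12 mm ajar. Runs freely with about 2 N of drag and stays where it is left.
- drawer_knob (a point): Grip point on the bottom drawer's round brass knob, on its axis, 21 mm before the drawer front, 53 mm above the table. The head is 25 mm across and reaches 14 to 28 mm from the front; the front is 177 mm wide, 19 to 87 mm above the table. The cabinet and its overhanging top rise 99 mm over the knob and bar a gripper that points straight down: lean the tool back from it, 30 to 40 degrees from vertical.
- tube_mouth (a point): Centre of the rim of the wide upright aluminium tube fixed in the drawer, 81 mm above the table, 36 mm behind the drawer front's outer face, 36 mm left of its middle. Smooth bore 32.6 mm, 48 mm deep; the mouth flares over its top 4 mm to 41 mm (44 mm outside). The drawer front stands 6 mm higher than the rim, its other walls and the narrow full tube 78 mm to the right lower. Axes are the cabinet's.
- tube_floor (a point): Centre of the wide tube's inner floor, where the first ring comes to lie; the point's axes are the cabinet's.
- spacer_1: Plain steel spacer ring, 30 mm outside, 17 mm bore, 15 mm high, about 45 g, lying flat on the table. Origin: centre of its underside, z along its axis. Pick it up by its outside.
- spacer_2: The other spacer ring, the same as spacer_1.
- brush: Brass-wire brush with a wooden handle, 195 mm long, lying along the table's left edge; origin at the centre of its underside. To be left alone.
- wax: Upright green wax tube, 26 mm across, 60 mm high, at the back of the table; origin at the centre of its underside. To be left alone.
- tape: Roll of masking tape, 98 mm across, 25 mm high, lying on top of the cabinet; origin at the centre of its underside. To be left alone.
- block: Bright steel bench block, 64 x 64 x 20 mm, at the back left corner of the table, a ring blank lying on it; origin at the centre of its underside. To be left alone.
- ring_blank: Thin bright ring blank, 21 mm across, 8 mm high, lying on the steel block; origin at the centre of its underside. Not one of the spacers; to be left alone.
- collet: Turned steel collet, 19 mm thick, 45 mm long, lying at the back of the table; origin at the centre of its underside. To be left alone.

How it is judged:
By the outcome, as a careful person would: the job done as asked, in the order asked, and still so for the second after the job is handed in, with the robot touching nothing.
It also fails if it takes over 67 s, if anything falls off the work surface, if the arm or the gripper's body presses on something with over 40 N, if the wrist force passes 120 N, or if a joint passes its speed limit or range.

### The arm

A 6-joint arm with a two-finger parallel gripper is mounted at the origin on a cart in front of the work surface, level with it; the furniture and walls round the work are solid. World frame = base frame: x ahead of the robot, y to its left, z up, the work surface at z = 0. Lengths are in m, angles in rad, forces in N, time in s.
With the tool pointing down it reaches from about 0.425 to 1.125 m from the base axis. Payload 14.9 kg.
Tool frame: the origin (TCP) lies on the mounting face of the last link; the fingertips stand 191 mm ahead of it and the grasp point (between the pads) lies 172 mm ahead of it; x points along the fingers, y is the direction in which the jaws open and shut, and the axes are right-handed (so a half turn about x gives the same grasp; the last joint's range is limited). The gripper opens to 91 mm and grips with 3 to 60 N. Pads are 32 mm wide; open, the fingers measure 118 mm over their backs; the gripper's body (76 mm by 178 mm) begins 60 mm behind the grasp point.
Start: joints at [1.305, 0.379, 1.734, -0, 1.028, -0.033], TCP at [0.161, 0.681, 0.405] pointing down, gripper open.
Joint ranges: [-2.77, 2.77], [-0.74, 2.19], [0, 2.66], [-1.06, 4.2], [0.31, 2.87], [-3.08, 3.08]. Speed limits (rad/s): [1.89, 1.89, 2.39, 3.14, 3.14, 3.14].

### API

Orientations are given as [roll, pitch, yaw] about the fixed x, y, z axes, in that order (R = Rz(yaw) Ry(pitch) Rx(roll)).
In Python, from bench import ctrl gives the robot as it stands. The module is installed in compiled form; this text tells all that it offers.
- The arm moves only by the shell command python3 -m inch 'ROWS'. ROWS is JSON, a list of rows, each a list of 7 numbers: the opening, from 0 (shut) to 1 (fully open), then the shift along the tool's x, y, z in cm, then the turn, a rotation vector about the tool's x, y, z in degrees. A call has 1 to 20 rows; each row is the pose to reach, as a shift and turn from the pose commanded when the call began, along the tool's axes at that moment; what a row does not reach only later rows make up. A row lasts 1/12 s, in which the tool goes at most 41.7 mm and 7.16 degrees, less where a joint would pass 70% of its speed; a pose out of reach is approached as far as the arm can. A call with a gripper value outside its range is refused whole. The fingers move at their own pace and stop on an object; the grip force is fixed at half the most. Time passes only in rows, so rows that repeat a pose let the fingers close. It gives the time, the measured TCP pose, the force and the opening at its end, in the units of the state.
- ctrl.get_state(): the state, without advancing time (a new reading comes with each control period).
- ctrl.read_camera(name): name is "side" or "top" or "wrist"; returns the picture (420x560x3 uint8, red, green, blue); there is no depth.
- ctrl.camera_params(name): a dict with "camera_matrix" (3x3 intrinsics, pixels), "dist_coeffs" ([k1, k2, p1, p2, k3] as OpenCV has them; the pictures are not rectified), "world_from_camera" (4x4, takes a point from camera to world coordinates). Camera axes: x right, y down, z forward; pixel columns grow to the right and rows downward; lengths in m; the calibration is good to about 2 mm. A picture is of the moment at which its call begins: read the wrist's pose just before it. camera_params takes no time and is no camera call; for the wrist camera it gives the pose at the moment of the call.
- ctrl.close_job(): hands the job in, once; it reports no verdict.
The state is a dict: "t": time; "joints": joint angles; "qd": joint speeds; "joint_efforts": joint torques, N m; "eef_pos": TCP position; "ee_rot": TCP orientation; "ft_force": force on the tool from outside, world axes, zero at the start; "ft_torque": the same for the moment, N m; "grip_width": finger opening in m.
Only numpy, scipy, OpenCV 4.12 (cv2) and the standard library are available. Lean on these libraries where they do the work, as an engineer would, in place of code of your own. Each camera call takes 0.05 s, during which the arm holds its last target.

## Working session

There is one attempt and no reset: what is moved stays moved. The work goes in short steps, Python scripts to look and compute and a shell command to move; the robot and the scene stay as the last step left them, time stands still between calls to the robot, and variables do not carry over. Pictures are saved under pics/ and viewed, and the job is handed in when it is done.

```bash
mkdir -p pics
cat > h.py <<'E'
import numpy as np, cv2
from bench import ctrl
from scipy.spatial.transform import Rotation as R
def snap(n,f):
    s=ctrl.get_state(); p=ctrl.camera_params(n); im=ctrl.read_camera(n)
    cv2.imwrite('pics/'+f+'.png',im[:,:,::-1]); np.savez('pics/'+f+'.npz',im=im,K=p['camera_matrix'],D=p['dist_coeffs'],T=p['world_from_camera'])
    return im
def load(f): return np.load('pics/'+f+'.npz')
def ray(f,uv):
    d=load(f); q=cv2.undistortPoints(np.array([[uv]],float),d['K'],d['D'])[0,0]
    T=d['T']; return T[:3,3],T[:3,:3]@np.array([q[0],q[1],1])
def plane(f,uv,z):
    o,v=ray(f,uv); return o+v*(z-o[2])/v[2]
def proj(f,P):
    d=load(f); T=np.linalg.inv(d['T']); return cv2.projectPoints(np.array(P,float).reshape(-1,3),cv2.Rodrigues(T[:3,:3])[0],T[:3,3],d['K'],d['D'])[0][:,0]
E
python3 - <<'E'
from h import *
np.set_printoptions(precision=3,suppress=True)
for n in ['side','top','wrist']:
    snap(n,n+'0'); print(n,ctrl.camera_params(n)['world_from_camera'])
print(ctrl.get_state())
E
```

```text
side [[-0.969 -0.131  0.209  0.354]
 [-0.246  0.462 -0.852  0.768]
 [ 0.015 -0.877 -0.48   0.509]
 [ 0.     0.     0.     1.   ]]
top [[ 0.02  -0.99   0.143  0.407]
 [-1.    -0.018  0.016  0.037]
 [-0.013 -0.143 -0.99   1.066]
 [ 0.     0.     0.     1.   ]]
wrist [[ 0.232  0.944  0.236  0.095]
 [ 0.973 -0.224 -0.057  0.697]
 [-0.001  0.243 -0.97   0.383]
 [ 0.     0.     0.     1.   ]]
{'t': 0.15, 'joints': array([ 1.305,  0.379,  1.735, -0.   ,  1.028, -0.033]), 'qd': array([-0.003, -0.001, -0.002, -0.   , -0.001,  0.001]), 'joint_efforts': array([ -0.001, -76.41 , -43.466,   0.065,   0.041,  -0.   ]), 'eef_pos': array([0.161, 0.681, 0.404]), 'ee_rot': array([-1.596,  1.57 , -1.829]), 'ft_force': array([ 0.009, -0.735,  0.316]), 'ft_torque': array([-0.027,  0.005, -0.013]), 'grip_width': 0.0913084346364361}
```

View pics/top0.png

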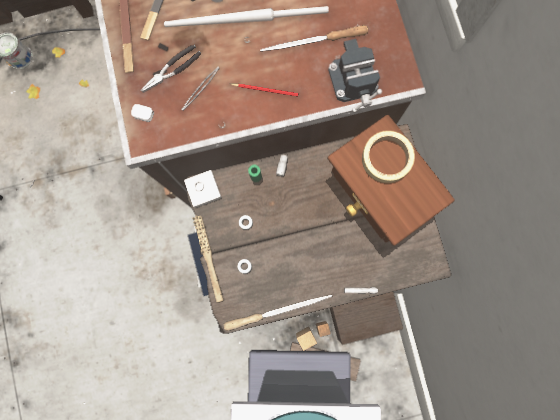

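View pics/side0.png

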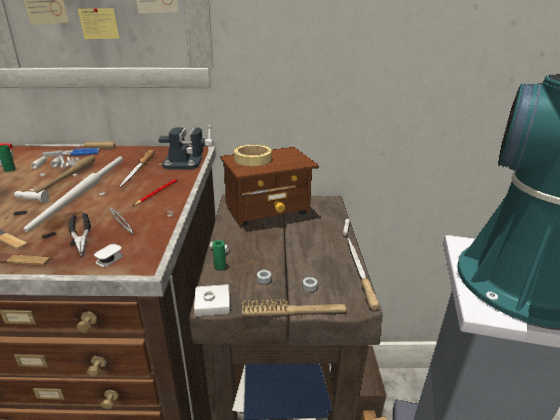

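View pics/wrist0.png

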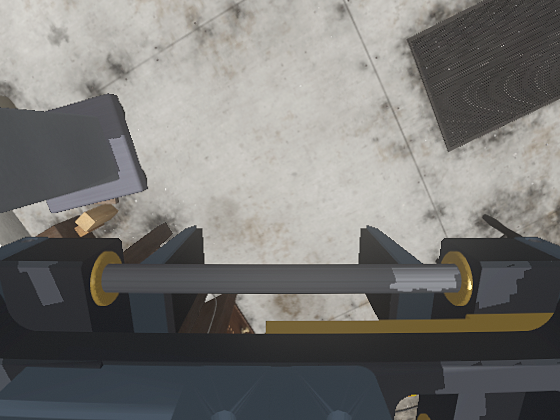

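The top view shows the rings at about (245,222) and (244,266). The cabinet is turned, with top corners near (388,117), (329,157), (393,243) and (453,198), and its brass knob near (352,210). The side view shows the front, with the knob at (280,207). Next I'll measure these.

Run:
```python
from h import *
np.set_printoptions(precision=4,suppress=True)
im=load('top0')['im']
hsv=cv2.cvtColor(im,cv2.COLOR_RGB2HSV)
m=((hsv[...,1]<50)&(hsv[...,2]>140)).astype(np.uint8)
for c in [(245,222),(244,266)]:
    mm=np.zeros_like(m); cv2.circle(mm,c,14,1,-1); mm&=m
    cs,_=cv2.findContours(mm,cv2.RETR_EXTERNAL,cv2.CHAIN_APPROX_NONE)
    k=max(cs,key=cv2.contourArea); e=cv2.fitEllipse(k); print(e, plane('top0',e[0],0.012))
# cabinet top: wood mask
m=((hsv[...,0]<14)&(hsv[...,1]>110)).astype(np.uint8); z=np.zeros_like(m); z[105:260,320:470]=1
m=cv2.morphologyEx(m&z,cv2.MORPH_OPEN,np.ones((3,3)))
cs,_=cv2.findContours(m,cv2.RETR_EXTERNAL,cv2.CHAIN_APPROX_NONE); k=max(cs,key=cv2.contourArea)
ap=cv2.approxPolyDP(cv2.convexHull(k),6,True)[:,0]; print(ap)
for p in ap: print(p,plane('top0',p,0.152)[:2],plane('top0',p,0.132)[:2])
# brass knob
m=((hsv[...,0]>18)&(hsv[...,0]<32)&(hsv[...,1]>130)).astype(np.uint8)
for y0,y1,x0,x1 in [(195,225,335,375)]:
    ys,xs=np.nonzero(m[y0:y1,x0:x1]); print(xs.min()+x0,xs.max()+x0,ys.min()+y0,ys.max()+y0,xs.mean()+x0,ys.mean()+y0)
    c=(xs.mean()+x0,ys.mean()+y0); print(plane('top0',c,.053))
t=cv2.resize(im[100:260,310:470],None,fx=3.7,fy=3.7,interpolation=cv2.INTER_CUBIC);cv2.imwrite('pics/tc.png',t[:,:,::-1])
s=load('side0')['im'][140:230,200:330];s=cv2.resize(s,None,fx=5,fy=5,interpolation=cv2.INTER_CUBIC);cv2.imwrite('pics/sc.png',s[:,:,::-1])
```

```text
((244.8935089111328, 221.46630859375), (13.628646850585938, 14.38434886932373), 49.74267578125) [0.5423 0.1386 0.012 ]
((243.93922424316406, 266.39202880859375), (25.80563735961914, 26.682371139526367), 68.03642272949219) [0.4437 0.1376 0.012 ]
[[386 115]
 [452 198]
 [395 244]
 [329 159]]
[386 115] [ 0.7416 -0.147 ] [ 0.749 -0.151]
[452 198] [ 0.5773 -0.2728] [ 0.581  -0.2796]
[395 244] [ 0.4865 -0.1611] [ 0.4882 -0.1654]
[329 159] [ 0.6498 -0.0347] [ 0.6551 -0.0362]Traceback (most recent call last):
  File "<stdin>", line 19, in <module>
    return umr_minimum(a, axis, None, out, keepdims, initial, where)
ValueError: zero-size array to reduction operation minimum which has no identity
```

Run:
```python
from h import *
im=load('top0')['im']
t=cv2.resize(im[100:260,310:470],None,fx=3.7,fy=3.7,interpolation=cv2.INTER_CUBIC);cv2.imwrite('pics/tc.png',t[:,:,::-1])
s=load('side0')['im'][140:230,200:330];s=cv2.resize(s,None,fx=6,fy=6,interpolation=cv2.INTER_CUBIC);cv2.imwrite('pics/sc.png',s[:,:,::-1])
t=cv2.resize(im[205:285,220:270],None,fx=7,fy=7,interpolation=cv2.INTER_CUBIC);cv2.imwrite('pics/rc.png',t[:,:,::-1])
```

```text
(no output)
```

View pics/tc.png

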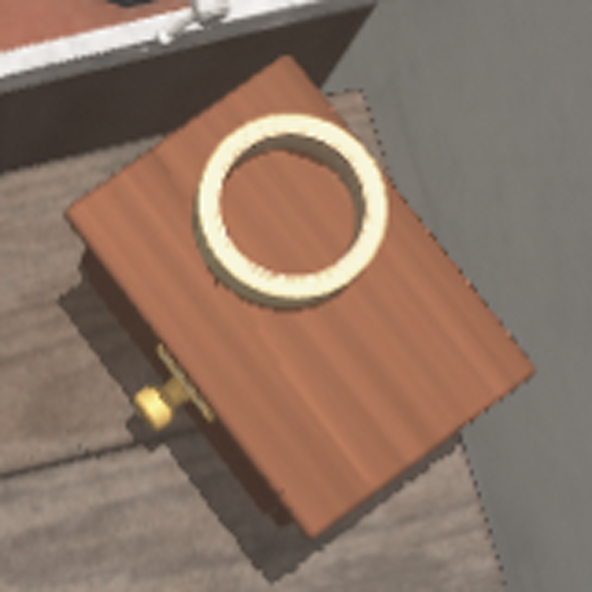

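View pics/sc.png

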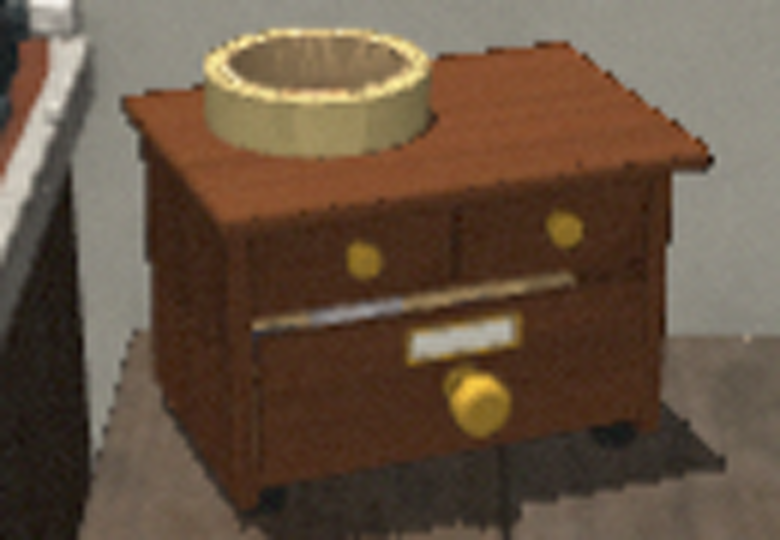

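View pics/rc.png

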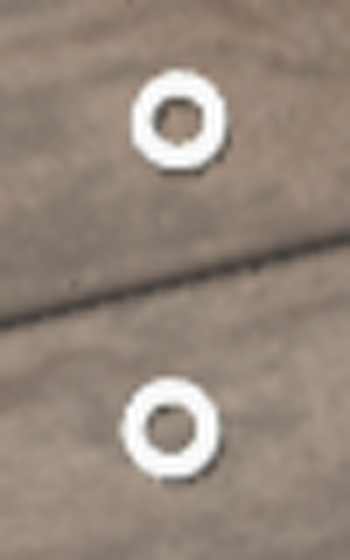

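```bash
cat >> h.py <<'E'
def tri(obs):
    A=np.zeros((3,3));b=np.zeros(3);L=[]
    for f,uv in obs:
        o,v=ray(f,uv);v=v/np.linalg.norm(v);P=np.eye(3)-np.outer(v,v);A+=P;b+=P@o;L.append((o,P))
    x=np.linalg.solve(A,b); return x,[np.linalg.norm(P@(x-o)) for o,P in L]
E
python3 - <<'E'
from h import *
np.set_printoptions(precision=4,suppress=True)
for uv in [(245.7,222.3),(244.4,266.1)]: print('ring',plane('top0',(uv[0]-.5,uv[1]-.5),0.015))
print('knob',tri([('top0',(351.4,209.8)),('side0',(279.8,207))]))
C=lambda x,y:(x/6+200-.5,y/6+140-.5)
T=lambda x,y:(x/3.7+310-.5,y/3.7+100-.5)
for n,t,s in [('FL',(68,212),(232,222)),('FR',(310,535),(710,155)),('BL',(288,57),(126,100))]:
    pass
# top corners as seen: side image: near-left corner(232,222)=?; 
for n,uv in [('a',(232,224)),('b',(126,98)),('c',(566,43)),('d',(710,160))]: print('side',n,plane('side0',C(*uv),.152))
for n,uv in [('FL',(68,212)),('BL',(288,57)),('BR',(534,371)),('FR',(310,537))]: print('top',n,plane('top0',T(*uv),.152))
for n,uv in [('kL',(363,260)),('kR',(565,229))]: print('side knob',plane('side0',C(*uv),.119))
for s in ['top0']:
    im=load(s)['im'];hsv=cv2.cvtColor(im,cv2.COLOR_RGB2HSV)
    m=((hsv[...,0]<14)&(hsv[...,1]>110)&(hsv[...,2]>120)).astype(np.uint8); z=np.zeros_like(m); z[105:260,320:470]=1
    m=cv2.morphologyEx(m&z,cv2.MORPH_OPEN,np.ones((3,3)))
    k=max(cv2.findContours(m,cv2.RETR_EXTERNAL,cv2.CHAIN_APPROX_NONE)[0],key=cv2.contourArea)
    W=np.array([plane(s,p,.152)[:2] for p in k[:,0]],np.float32)
    print(cv2.minAreaRect(W))
E
```

```text
ring [0.5412 0.1376 0.015 ]
ring [0.4453 0.1375 0.015 ]
knob (array([ 0.5654, -0.0909,  0.0517]), [np.float64(0.0009600399677930801), np.float64(0.0009600399677929358)])
side a [ 0.6479 -0.023   0.152 ]
side b [ 0.7393 -0.1428  0.152 ]
side c [ 0.5708 -0.2703  0.152 ]
side d [ 0.4817 -0.1416  0.152 ]
top FL [ 0.6542 -0.0325  0.152 ]
top BL [ 0.7419 -0.1497  0.152 ]
top BR [ 0.5739 -0.2763  0.152 ]
top FR [ 0.4852 -0.1578  0.152 ]
side knob [ 0.6115 -0.0757  0.119 ]
side knob [ 0.5393 -0.1301  0.119 ]
((0.6141576170921326, -0.1541496068239212), (0.21280145645141602, 0.14899508655071259), 37.07051467895508)
```

```bash
cat >> h.py <<'E'
YAW=np.radians(-53.0)
XD=np.array([np.cos(YAW),np.sin(YAW),0]); YD=np.array([-XD[1],XD[0],0]); Z=np.array([0,0,1.])
def cur():
    s=ctrl.get_state(); return s['eef_pos'],R.from_euler('xyz',s['ee_rot']),s
def orient(d,y):
    d=d/np.linalg.norm(d); y=y-d*(y@d); y/=np.linalg.norm(y); return R.from_matrix(np.c_[d,y,np.cross(d,y)])
def lean(a,sg=1): a=np.radians(a); return orient(-np.cos(a)*Z+np.sin(a)*XD,sg*YD)
def go(gp,Rt,label=''):
    p,Rc,s=cur(); tcp=gp-0.172*Rt.as_matrix()[:,0]
    sh=Rc.inv().apply(tcp-p)*100; rv=(Rc.inv()*Rt).as_rotvec(degrees=True)
    print(label,'tcp',tcp.round(4),'shift cm',sh.round(2),'turn',rv.round(2),'rows',int(np.ceil(max(np.linalg.norm(sh)/4.17,np.linalg.norm(rv)/7.16))))
def gp():
    p,Rc,s=cur(); return p+.172*Rc.as_matrix()[:,0]
KN=np.array([.5654,-.0909,.053])
E
python3 - <<'E'
from h import *
np.set_printoptions(precision=3,suppress=True)
p,Rc,s=cur(); print(Rc.as_matrix())
for sg in (1,-1):
    Rt=lean(35,sg); go(KN-XD*.004-.10*Rt.as_matrix()[:,0],Rt,sg)
E
```

```text
[[-0.     0.231  0.973]
 [-0.001  0.973 -0.231]
 [-1.    -0.001 -0.   ]]
1 tcp [0.469 0.037 0.276] shift cm [ 12.89 -55.57  44.79] turn [ 38.41 -33.56 -12.07] rows 18
-1 tcp [0.469 0.037 0.276] shift cm [ 12.89 -55.57  44.79] turn [-134.87   15.28  -42.5 ] rows 20
```

```bash
python3 -m inch '[[0.7,0,-13,18,10,-8,-3],[0.7,0,-25.6,35.8,10,-8,-3],[0.7,0,-25.6,35.8,10,-8,-3],[0.7,0,-25.6,35.8,10,-8,-3],[0.7,0,-25.6,35.8,20,-16,-6],[0.7,0,-25.6,35.8,20,-16,-6],[0.7,0,-25.6,35.8,20,-16,-6],[0.7,0,-25.6,35.8,20,-16,-6],[0.7,0,-25.6,35.8,20,-16,-6],[0.7,0,-25.6,35.8,20,-16,-6],[0.7,3,-35,39,30,-25,-9],[0.7,6,-45,42,38.4,-33.6,-12],[0.7,6,-45,42,38.4,-33.6,-12],[0.7,6,-55.6,44.8,38.4,-33.6,-12],[0.7,6,-55.6,44.8,38.4,-33.6,-12],[0.7,6,-55.6,44.8,38.4,-33.6,-12]]'
python3 - <<'E'
from h import *
snap('wrist','w1'); snap('top','t1'); Rt=lean(35,1); go(KN-XD*.004-.10*Rt.as_matrix()[:,0],Rt)
print(ctrl.get_state()['joints'])
E
```

```text
t: 1.48
eef_pos: [0.4623, 0.1225, 0.3559]
ee_rot: [0.003, 0.96, -0.922]
ft_force: [1.9, -0.1, 0.2]
grip_width: 0.0637
 tcp [0.4691 0.0369 0.2758] shift cm [10.56 -4.41  1.24] turn [-0.18 -0.03  0.17] rows 3
[ 0.29309848  0.09795373  2.23539862 -0.86662963  0.78528766  0.27706871]
```

View pics/w1.png

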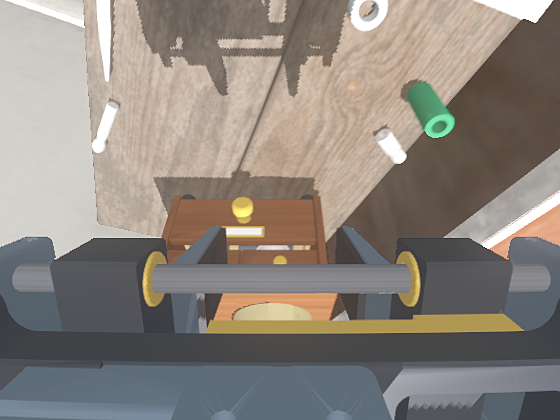

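The wrist view shows the knob head at about (242,207), between the fingers, with the bottom drawer slightly open.

```bash
python3 - <<'E'
from h import *
np.set_printoptions(precision=4,suppress=True)
print(proj('w1',KN))
im=load('w1')['im'];hsv=cv2.cvtColor(im,cv2.COLOR_RGB2HSV)
m=((hsv[...,0]>18)&(hsv[...,0]<32)&(hsv[...,1]>130)).astype(np.uint8);z=np.zeros_like(m);z[190:225,225:260]=1
ys,xs=np.nonzero(m&z);print(xs.min(),xs.max(),ys.min(),ys.max())
print(tri([('w1',(242,206)),('top0',(351.4,209.8)),('side0',(279.8,207))]), plane('w1',(242,206),.053))
E
python3 -m inch '[[0.7,10.6,-4.4,1.2,0,0,0],[0.7,10.6,-4.4,1.2,0,0,0],[0.7,10.6,-4.4,1.2,0,0,0],[0.7,10.6,-4.4,1.2,0,0,0]]'
python3 - <<'E'
from h import *
snap('wrist','w2'); snap('side','s2')
print(proj('w2',KN))
print(ctrl.get_state()['joints'])
E
```

```text
[[242.1686 208.1433]]
232 252 197 223
(array([ 0.5652, -0.0909,  0.0509]), [np.float64(0.0010008277877878733), np.float64(0.001267405089872317), np.float64(0.0009571378838494922)]) [ 0.5632 -0.0877  0.053 ]
t: 1.92
eef_pos: [0.4723, 0.0404, 0.2805]
ee_rot: [-0.01, 0.976, -0.941]
ft_force: [-0.3, -0.6, 0.5]
grip_width: 0.064
[[278.52590008 223.37836547]]
[ 0.12086149  0.22559578  2.27094889 -1.06151942  0.59631305  0.36813815]
```

View pics/w2.png

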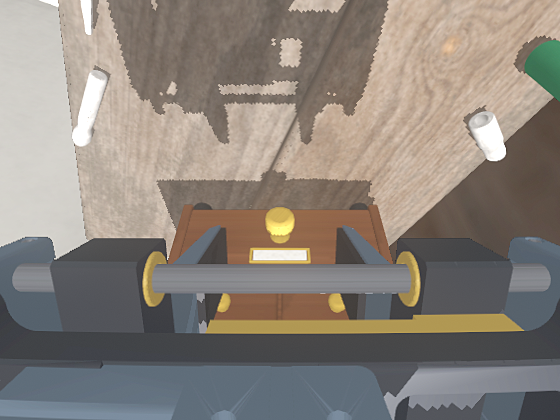

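View pics/s2.png

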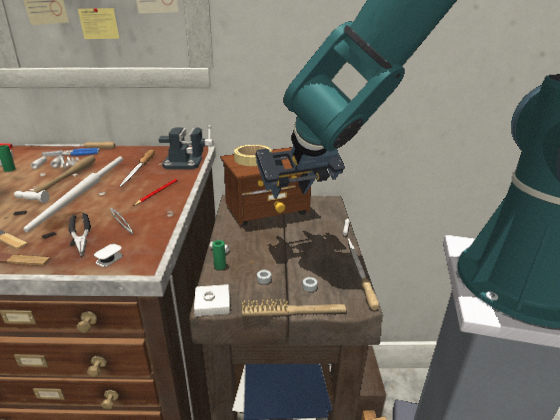

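j4 reached its limit (-1.06), so the pose wasn't fully attained. I'll fit a rough kinematic model from the joint readings and choose a lean azimuth that the arm can reach.

```bash
cat > kin.py <<'E'
import numpy as np
from scipy.spatial.transform import Rotation as R
from scipy.optimize import least_squares
def fk(q,p):
    r0,z0,L1,L2,e,d6=p
    A=R.from_euler('z',q[0]); B=A*R.from_euler('y',q[1]); C=A*R.from_euler('y',q[1]+q[2]); D=C*R.from_euler('z',q[3])*R.from_euler('y',q[4])
    pos=A.apply([r0,0,z0])+B.apply([0,0,L1])+C.apply([e,0,L2])+D.apply([0,0,d6])
    return pos,D.apply([0,0,1]),D*R.from_euler('z',q[5])
data=[([1.305,.379,1.735,0,1.028,-.033],[.161,.681,.4045]),
([0.29309848,0.09795373,2.23539862,-0.86662963,0.78528766,0.27706871],[.4623,.1225,.3559]),
([0.12086149,0.22559578,2.27094889,-1.06151942,0.59631305,0.36813815],[.4723,.0404,.2805])]
PG=[0.15,.45,.6,.64,.0,.1]
def fit():
    f=lambda p:np.r_[np.concatenate([fk(q,p)[0]-x for q,x in data]),1e-3*(p-PG)]
    s=least_squares(f,PG); return s.x,s.fun[:-6]
E
python3 - <<'E'
from kin import *
np.set_printoptions(precision=4,suppress=True)
p,r=fit(); print(p,r)
for q,x in data: print(fk(q,p)[1], fk(q,p)[2].as_matrix())
print(R.from_euler('xyz',[-.01,.976,-.941]).as_matrix())
E
```

```text
[0.0247 0.2606 0.5404 0.574  0.0317 0.0326] [ 0.0228 -0.006   0.0016 -0.0005 -0.0015 -0.0037  0.0006  0.0009  0.0021]
[-0.0001 -0.0004 -1.    ] [[-0.2307 -0.973  -0.0001]
 [-0.973   0.2307 -0.0004]
 [ 0.0004  0.     -1.    ]]
[ 0.3425 -0.4595 -0.8195] [[-0.8012 -0.4906  0.3425]
 [-0.5983  0.6564 -0.4595]
 [ 0.0006 -0.5731 -0.8195]]
[ 0.3358 -0.4532 -0.8258] [[-0.8004 -0.4966  0.3358]
 [-0.5994  0.6598 -0.4532]
 [ 0.0035 -0.564  -0.8258]]
[[ 0.33    0.8032  0.4959]
 [-0.4528  0.5956 -0.6634]
 [-0.8283 -0.0056  0.5603]]
```

```bash
cat >> kin.py <<'E'
def fk(q,p):
    r0,z0,L1,L2,e,d6,oy=p
    A=R.from_euler('z',q[0]); B=A*R.from_euler('y',q[1]); C=A*R.from_euler('y',q[1]+q[2]); D=C*R.from_euler('z',q[3])*R.from_euler('y',q[4])
    pos=A.apply([r0,oy,z0])+B.apply([0,0,L1])+C.apply([e,0,L2])+D.apply([0,0,d6])
    return pos,D.apply([0,0,1]),D*R.from_euler('z',q[5])
PG=np.array([0.15,.3,.6,.64,.0,.1,0.02])
def fit():
    f=lambda p:np.r_[np.concatenate([fk(q,p)[0]-x for q,x in data]),1e-3*(p-PG)]
    s=least_squares(f,PG); return s.x,s.fun[:-7]
LO=np.array([-2.77,-.74,0,-1.06,.31,-3.08]);HI=np.array([2.77,2.19,2.66,4.2,2.87,3.08])
def ik(tcp,Rt,p,q0):
    T=Rt.as_matrix(); M=R.from_matrix(np.c_[-T[:,1],-T[:,2],T[:,0]])
    def f(q):
        x,_,o=fk(q,p); return np.r_[(x-tcp)*5,(o.inv()*M).as_rotvec()]
    s=least_squares(f,np.clip(q0,-7,7)); return s.x,np.abs(s.fun).max()
E
python3 - <<'E'
from kin import *
from h import *
np.set_printoptions(precision=3,suppress=True)
p,r=fit(); print(p,r)
q0=ctrl.get_state()['joints']
for az in (-53,-65,-75,-85,-95,-105):
  for th in (30,38):
    a=np.radians(az);t=np.radians(th); d=np.array([np.cos(a)*np.sin(t),np.sin(a)*np.sin(t),-np.cos(t)])
    y=-np.cross(XD,d); y*=np.sign(y@YD); Rt=orient(d,y)
    for op in (0.0,.1):
        g=KN-XD*(.004+op); q,e=ik(g-.172*d,Rt,p,q0); print(az,th,op,'XDcomp %.2f'%(d@XD),q,'%.0e'%e)
E
```

```text
[-0.006  0.326  0.547  0.612  0.04   0.078  0.024] [ 0.     0.     0.001  0.    -0.002 -0.002  0.     0.002  0.001]
-53 30 0.0 XDcomp 0.50 [-0.023  0.431  2.199 -1.197  0.435  0.423] 1e-14
-53 30 0.1 XDcomp 0.50 [ 0.158  0.38   2.294 -1.182  0.498  0.584] 2e-15
-53 38 0.0 XDcomp 0.62 [ 0.025  0.458  2.224 -1.515  0.525  0.769] 3e-11
-53 38 0.1 XDcomp 0.62 [ 0.218  0.416  2.31  -1.421  0.602  0.866] 3e-14
-65 30 0.0 XDcomp 0.49 [ 0.004  0.455  2.154 -1.052  0.55   0.251] 2e-13
-65 30 0.1 XDcomp 0.49 [ 0.179  0.405  2.248 -1.024  0.602  0.399] 1e-15
-65 38 0.0 XDcomp 0.60 [ 0.057  0.486  2.169 -1.287  0.638  0.49 ] 3e-12
-65 38 0.1 XDcomp 0.60 [ 0.241  0.445  2.252 -1.205  0.703  0.596] 1e-12
-75 30 0.0 XDcomp 0.46 [ 0.018  0.477  2.114 -0.945  0.642  0.12 ] 2e-13
-75 30 0.1 XDcomp 0.46 [ 0.187  0.427  2.206 -0.909  0.684  0.259] 6e-16
-75 38 0.0 XDcomp 0.57 [ 0.071  0.511  2.119 -1.131  0.732  0.293] 2e-12
-75 38 0.1 XDcomp 0.57 [ 0.247  0.47   2.201 -1.055  0.786  0.401] 1e-13
-85 30 0.0 XDcomp 0.42 [ 0.024  0.499  2.071 -0.846  0.729  0.002] 2e-12
-85 30 0.1 XDcomp 0.42 [ 0.186  0.45   2.165 -0.805  0.762  0.134] 4e-15
-85 38 0.0 XDcomp 0.52 [ 0.076  0.537  2.066 -0.997  0.823  0.126] 7e-13
-85 38 0.1 XDcomp 0.52 [ 0.243  0.495  2.15  -0.924  0.867  0.235] 5e-14
-95 30 0.0 XDcomp 0.37 [ 0.023  0.522  2.028 -0.755  0.812 -0.103] 2e-09
-95 30 0.1 XDcomp 0.37 [ 0.179  0.471  2.123 -0.709  0.835  0.022] 1e-11
-95 38 0.0 XDcomp 0.46 [ 0.073  0.563  2.013 -0.878  0.911 -0.014] 1e-10
-95 38 0.1 XDcomp 0.46 [ 0.231  0.52   2.1   -0.807  0.943  0.094] 4e-13
-105 30 0.0 XDcomp 0.31 [ 0.016  0.545  1.985 -0.668  0.889 -0.196] 8e-15
-105 30 0.1 XDcomp 0.31 [ 0.165  0.493  2.084 -0.619  0.901 -0.076] 3e-09
-105 38 0.0 XDcomp 0.38 [ 0.062  0.589  1.962 -0.77   0.994 -0.13 ] 1e-15
-105 38 0.1 XDcomp 0.38 [ 0.212  0.544  2.052 -0.701  1.015 -0.023] 4e-10
```

```bash
cat >> h.py <<'E'
def RK(az=-85,th=36):
    a=np.radians(az);t=np.radians(th); d=np.array([np.cos(a)*np.sin(t),np.sin(a)*np.sin(t),-np.cos(t)])
    y=-np.cross(XD,d); y*=np.sign(y@YD); return orient(d,y)
E
python3 - <<'E'
from h import *
Rt=RK(); d=Rt.as_matrix()[:,0]
go(KN-XD*.012-.08*d,Rt,'pre')
E
```

```text
pre tcp [0.5453 0.0662 0.2569] shift cm [3.51 7.2  0.52] turn [-11.23   4.35 -17.58] rows 3
```

```bash
python3 -m inch '[[0.7,-2,6,0,-5,2,-8],[0.7,0,7.2,0.5,-11.2,4.3,-17.6],[0.7,3.5,7.2,0.5,-11.2,4.3,-17.6],[0.7,3.5,7.2,0.5,-11.2,4.3,-17.6],[0.7,3.5,7.2,0.5,-11.2,4.3,-17.6]]'
python3 - <<'E'
from h import *
snap('wrist','w3');print(proj('w3',KN),ctrl.get_state()['joints'])
Rt=RK(); d=Rt.as_matrix()[:,0]
go(KN-XD*.012-.08*d,Rt,'pre');go(KN-XD*.007,Rt,'grasp')
E
```

```text
t: 2.43
eef_pos: [0.5452, 0.0677, 0.2566]
ee_rot: [-0.656, 0.942, -1.48]
ft_force: [0.1, -0.2, 1.3]
grip_width: 0.0641
[[278.91677164 236.28216434]] [ 0.16437322  0.40391804  2.08206473 -0.83932608  0.90746814  0.03704398]
pre tcp [0.5453 0.0662 0.2569] shift cm [ 0.14 -0.02  0.08] turn [-0.04  0.13 -0.15] rows 1
grasp tcp [0.5524 0.0154 0.1922] shift cm [ 8.39 -0.04  0.49] turn [-0.04  0.13 -0.15] rows 3
```

View pics/w3.png

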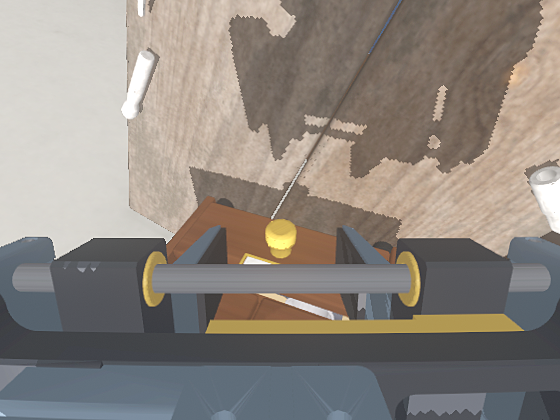

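The knob at (281,234) sits between the fingers, close to the predicted (279,236). I'll advance and grip it.

```bash
python3 -m inch '[[0.7,3,0,0.2,0,0,0],[0.7,6,0,0.4,0,0,0],[0.7,7.5,0,0.5,0,0,0],[0.7,8.4,0,0.5,0,0,0],[0.7,8.4,0,0.5,0,0,0]]'
python3 -m inch '[[0.1,0,0,0,0,0,0],[0.1,0,0,0,0,0,0],[0.1,0,0,0,0,0,0],[0.1,0,0,0,0,0,0],[0.1,0,0,0,0,0,0],[0.1,0,0,0,0,0,0]]'
python3 - <<'E'
from h import *
print(gp(),ctrl.get_state()['joints'])
Rt=RK(); 
for k in (.05,.098,.10): go(KN-XD*(.007+k),Rt,k)
E
```

```text
t: 2.9
eef_pos: [0.5523, 0.0142, 0.1914]
ee_rot: [-0.655, 0.942, -1.482]
ft_force: [-1.0, 1.4, 0.5]
grip_width: 0.0635
t: 3.4
eef_pos: [0.5528, 0.0147, 0.1918]
ee_rot: [-0.655, 0.942, -1.481]
ft_force: [0.1, -0.5, 0.1]
grip_width: 0.0267
[ 0.56186771 -0.08601284  0.05266192] [ 0.06738653  0.52660336  2.07565844 -0.96885784  0.79413403  0.11267074]
0.05 tcp [0.5223 0.0553 0.1922] shift cm [-2.57 -0.   -4.38] turn [-0.04  0.07 -0.07] rows 2
0.098 tcp [0.4934 0.0937 0.1922] shift cm [-4.97 -0.   -8.54] turn [-0.04  0.07 -0.07] rows 3
0.1 tcp [0.4922 0.0953 0.1922] shift cm [-5.07 -0.   -8.71] turn [-0.04  0.07 -0.07] rows 3
```

```bash
python3 -m inch '[[0.1,-0.5,0,-0.87,0,0,0],[0.1,-1.0,0,-1.74,0,0,0],[0.1,-1.5,0,-2.61,0,0,0],[0.1,-2,0,-3.48,0,0,0],[0.1,-2.5,0,-4.35,0,0,0],[0.1,-3,0,-5.2,0,0,0],[0.1,-3.5,0,-6.1,0,0,0],[0.1,-4,0,-6.95,0,0,0],[0.1,-4.4,0,-7.65,0,0,0],[0.1,-4.65,0,-8.1,0,0,0],[0.1,-4.65,0,-8.1,0,0,0],[0.1,-4.65,0,-8.1,0,0,0]]'
python3 - <<'E'
from h import *
s=ctrl.get_state();print(gp(),s['ft_force'],s['joints'],s['grip_width']); snap('top','t4');snap('wrist','w4')
E
```

```text
t: 4.4
eef_pos: [0.4967, 0.09, 0.1918]
ee_rot: [-0.653, 0.943, -1.478]
ft_force: [3.2, 4.2, 2.8]
grip_width: 0.0236
[ 0.50603843 -0.01064567  0.05266227] [3.17971406 4.15330939 2.84786635] [ 0.22311479  0.48657089  2.15600112 -0.90870682  0.83128476  0.22070836] 0.023635061460620513
```

View pics/t4.png

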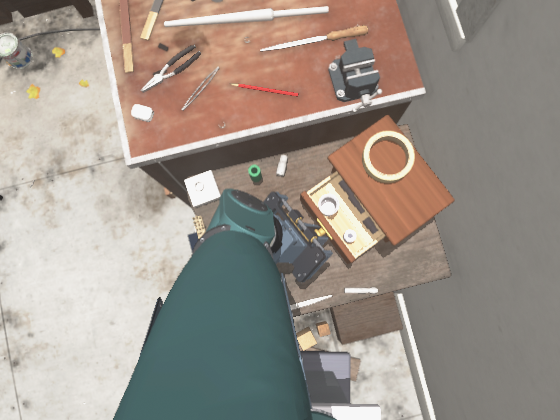

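View pics/w4.png

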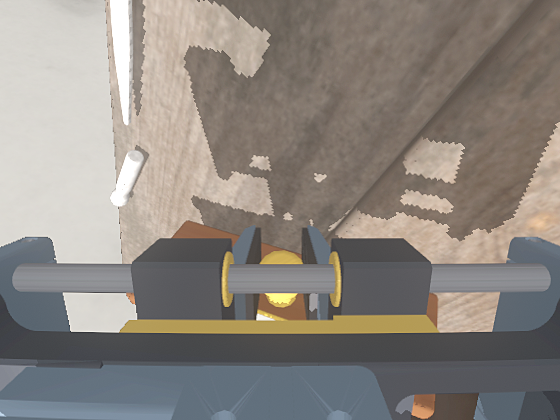

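The drawer is open: the wide tube's mouth shows at about (328,206) in the top view and the narrow tube at (350,237). Now I'll release the knob and back off.

```bash
python3 -m inch '[[0.5,0,0,0,0,0,0],[0.5,0,0,0,0,0,0],[0.5,0,0,0,0,0,0],[0.5,-3,0,-1,0,0,0],[0.5,-7,0,-2,0,0,0],[0.5,-10,0,-3,0,0,0],[0.5,-12,0,-3,0,0,0],[0.5,-12,0,-3,0,0,0]]'
python3 - <<'E'
from h import *
np.set_printoptions(precision=4,suppress=True)
snap('top','t5');snap('side','s5')
im=load('t5')['im'][150:270,290:410]
cv2.imwrite('pics/t5c.png',cv2.resize(im,None,fx=5,fy=5,interpolation=cv2.INTER_CUBIC)[:,:,::-1])
im=load('s5')['im'][150:260,200:330]
cv2.imwrite('pics/s5c.png',cv2.resize(im,None,fx=5,fy=5,interpolation=cv2.INTER_CUBIC)[:,:,::-1])
E
```

```text
t: 5.17
eef_pos: [0.4705, 0.179, 0.2771]
ee_rot: [-0.649, 0.943, -1.474]
ft_force: [1.0, -0.0, 0.4]
grip_width: 0.0453
```

View pics/t5c.png

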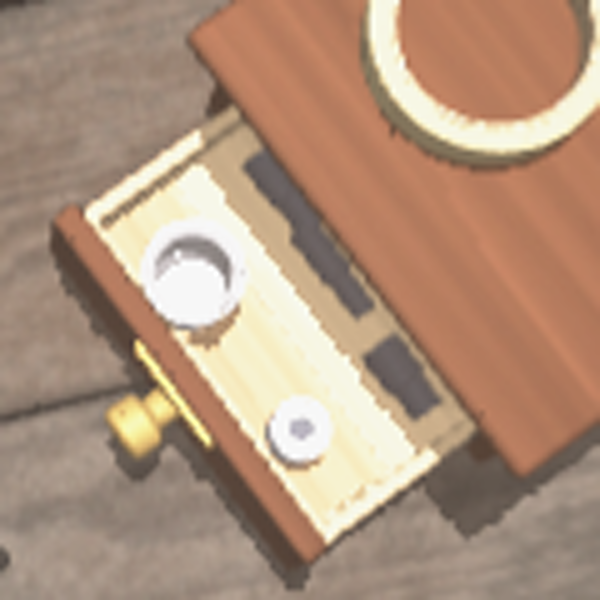

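View pics/s5c.png

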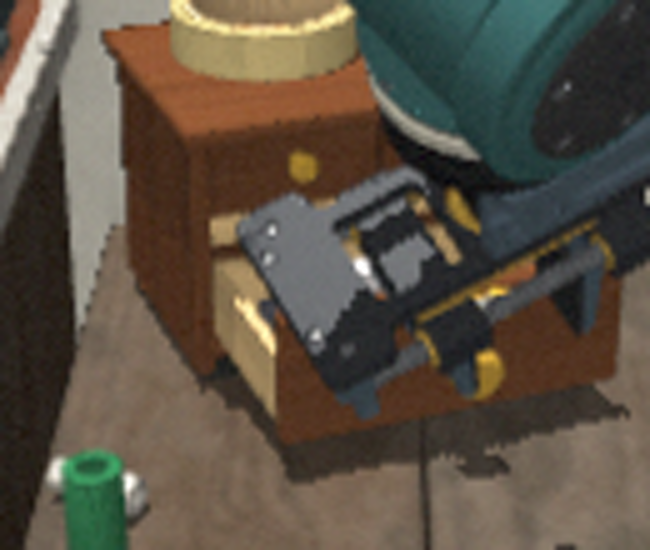

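Run:
```python
from h import *
np.set_printoptions(precision=4,suppress=True)
im=load('t5')['im'].astype(int)
m=((im.min(2)>165)&(im.max(2)-im.min(2)<25)).astype(np.uint8)
for c,r in (((328,204),13),((350,236),9)):
    z=np.zeros_like(m);cv2.circle(z,c,r,1,-1)
    k=np.concatenate(cv2.findContours(m&z,cv2.RETR_EXTERNAL,cv2.CHAIN_APPROX_NONE)[0]); h=cv2.convexHull(k); e=cv2.fitEllipse(h); print(e,cv2.minEnclosingCircle(h))
    print(plane('t5',e[0],.081))
t=plane('t5',(328.1,204.3),.081); k=plane('t5',(316.5,234.5),.053)
print('tube',t,'knob',k, 'tube from knob',k+.057*XD+.036*YD)
n=plane('t5',(290+300/5-.5,150+431/5-.5),.078); print('narrow',n,'tube from narrow',n+.078*YD)
print('moved',(k-KN)@XD)
```

```text
((329.2029113769531, 203.23727416992188), (21.71544075012207, 23.46449851989746), 47.539302825927734) ((329.4480895996094, 203.2301025390625), 11.77851676940918)
[ 0.5747 -0.0412  0.081 ]
((348.9756164550781, 236.33334350585938), (12.567380905151367, 16.024856567382812), 34.187461853027344) ((348.5, 236.5), 7.905794143676758)
[ 0.5067 -0.0822  0.081 ]
tube [ 0.5724 -0.039   0.081 ] knob [ 0.5122 -0.0172  0.053 ] tube from knob [ 0.5752 -0.041   0.053 ]
narrow [ 0.5084 -0.0836  0.078 ] tube from narrow [ 0.5707 -0.0367  0.078 ]
moved -0.09091033338781465
```

Run:
```python
from h import *
from kin import *
Rv=lean(0,1)
go(np.array([.5412,.1376,.13]),Rv,'hover1')
p,_=fit();q=ctrl.get_state()['joints']
for g in ([.5412,.1376,.10],[.4453,.1375,.027],[.573,-.0395,.1]): print(ik(np.array(g)+[0,0,.172],Rv,p,q))
```

```text
hover1 tcp [0.5412 0.1376 0.302 ] shift cm [0.45 2.11 8.31] turn [ 5.51 29.64 20.47] rows 6
(array([ 2.06768076e-01,  3.59190135e-01,  2.06587609e+00, -1.72315670e-12,
        7.16526428e-01, -4.39003747e-01]), np.float64(1.8377066554097805e-12))
(array([ 2.48914283e-01,  3.92132696e-01,  2.24180620e+00, -1.52705634e-11,
        5.07653761e-01, -3.96857540e-01]), np.float64(8.001056453197323e-12))
(array([-1.09860831e-01,  3.80019283e-01,  2.03405198e+00,  1.27982282e-14,
        7.27521392e-01, -7.55632654e-01]), np.float64(7.721240185134265e-15))
```

```bash
python3 -m inch '[[0.55,0.4,2.1,8.3,5.5,29.6,20.5],[0.55,0.4,2.1,8.3,5.5,29.6,20.5],[0.55,0.4,2.1,8.3,5.5,29.6,20.5],[0.55,0.4,2.1,8.3,5.5,29.6,20.5],[0.55,0.4,2.1,8.3,5.5,29.6,20.5],[0.55,0.4,2.1,8.3,5.5,29.6,20.5],[0.55,0.4,2.1,8.3,5.5,29.6,20.5]]'
python3 - <<'E'
from h import *
snap('wrist','w6');print(proj('w6',[[.5412,.1376,.015],[.4453,.1375,.015]]))
go(np.array([.5412,.1376,.13]),lean(0,1),'hover1')
E
```

```text
t: 5.85
eef_pos: [0.541, 0.1365, 0.3011]
ee_rot: [-1.075, 1.566, -2.002]
ft_force: [-0.3, 0.1, -0.3]
grip_width: 0.0504
[[283.29635001 212.29551374]
 [192.32286062 146.18076131]]
hover1 tcp [0.5412 0.1376 0.302 ] shift cm [-0.07  0.06 -0.04] turn [-0.03  0.2   0.27] rows 1
```

View pics/w6.png

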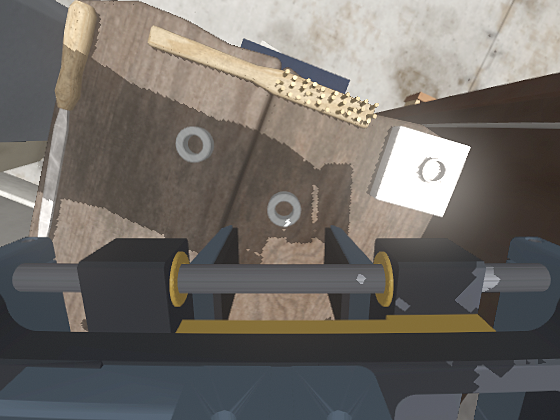

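The wrist view shows the rings at about (284,209) and (194,144), within 3 px of the predictions. I'll fit their circles.

Run:
```python
from h import *
np.set_printoptions(precision=4,suppress=True)
im=load('w6')['im'];hsv=cv2.cvtColor(im,cv2.COLOR_RGB2HSV)
m=((hsv[...,1]<38)&(hsv[...,2]>90)).astype(np.uint8)
for c in [(284,209),(194,144)]:
    z=np.zeros_like(m);cv2.circle(z,c,23,1,-1)
    cs=cv2.findContours(m&z,cv2.RETR_EXTERNAL,cv2.CHAIN_APPROX_NONE)[0];k=max(cs,key=cv2.contourArea)
    e=cv2.fitEllipse(cv2.convexHull(k));print(e)
    for zz in (.008,.015): print(plane('w6',e[0],zz))
cv2.imwrite('pics/w6c.png',cv2.resize(np.hstack([im[110:240,160:320],np.dstack([m*255]*3)[110:240,160:320]]),None,fx=2.4,fy=2.4)[:,:,::-1])
```

```text
((283.63275146484375, 208.65623474121094), (34.571876525878906, 35.699798583984375), 179.58578491210938)
[0.5405 0.1391 0.008 ]
[0.5394 0.1404 0.015 ]
((194.13070678710938, 143.85594177246094), (37.22328186035156, 39.307350158691406), 111.22089385986328)
[0.444  0.1387 0.008 ]
[0.4455 0.14   0.015 ]
```

View pics/w6c.png

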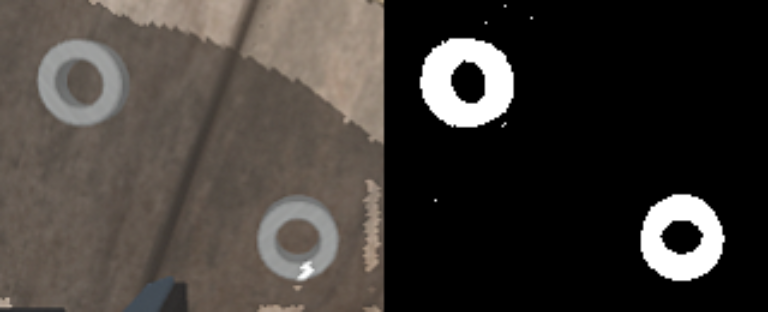

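Run:
```python
from h import *
go(np.array([.5408,.1385,.0265]),lean(0,1))
```

```text
tcp [0.5408 0.1385 0.1985] shift cm [10.28  0.13 -0.17] turn [-0.03  0.2   0.27] rows 3
```

```bash
python3 -m inch '[[0.55,4,0.13,-0.17,0,0.2,0.3],[0.55,8,0.13,-0.17,0,0.2,0.3],[0.55,9.5,0.13,-0.17,0,0.2,0.3],[0.55,10.25,0.13,-0.17,0,0.2,0.3],[0.55,10.25,0.13,-0.17,0,0.2,0.3],[0.55,10.25,0.13,-0.17,0,0.2,0.3]]'
python3 - <<'E'
from h import *
print(gp()); go(np.array([.5408,.1385,.0265]),lean(0,1))
E
```

```text
t: 6.4
eef_pos: [0.5415, 0.1401, 0.2002]
ee_rot: [2.029, 1.566, 1.105]
ft_force: [0.4, -0.3, 0.3]
grip_width: 0.0505
[0.54182402 0.14076962 0.02819993]
 tcp [0.5408 0.1385 0.1985] shift cm [ 0.17 -0.15  0.09] turn [ 0.03 -0.12 -0.23] rows 1
```

```bash
python3 -m inch '[[0.55,0.15,-0.15,0.1,0,-0.1,-0.2],[0.55,0.15,-0.15,0.1,0,-0.1,-0.2],[0.2,0.15,-0.15,0.1,0,-0.1,-0.2],[0.2,0.15,-0.15,0.1,0,-0.1,-0.2],[0.2,0.15,-0.15,0.1,0,-0.1,-0.2],[0.2,0.15,-0.15,0.1,0,-0.1,-0.2],[0.2,0.15,-0.15,0.1,0,-0.1,-0.2]]'
python3 - <<'E'
from h import *
s=ctrl.get_state();print(gp(),s['grip_width'],s['ft_force']); go(np.array([.5408,.1385,.0265]),lean(0,1))
E
```

```text
t: 6.98
eef_pos: [0.5408, 0.1382, 0.1987]
ee_rot: [2.074, 1.569, 1.148]
ft_force: [-0.7, -0.5, 6.0]
grip_width: 0.0288
[0.5410039  0.13859244 0.02671752] 0.028819470681024074 [-0.68693853 -0.48499589  6.01724427]
 tcp [0.5408 0.1385 0.1985] shift cm [ 0.02  0.01 -0.02] turn [-0.02 -0.06 -0.11] rows 1
```

Gripped at 28.8 mm. The knob also read about 1.3 mm low, so this fits a 30 mm ring. Lifting and checking.

```bash
python3 -m inch '[[0.2,-2,0,0,0,0,0],[0.2,-5,0,0,0,0,0],[0.2,-9,0,0,0,0,0],[0.2,-13,0,0,0,0,0],[0.2,-15,0,0,0,0,0],[0.2,-15,0,0,0,0,0],[0.2,-15,0,0,0,0,0]]'
python3 - <<'E'
from h import *
snap('side','s7');print(gp(),ctrl.get_state()['grip_width'])
c=load('s7')['im'][150:310,180:340];cv2.imwrite('pics/s7c.png',cv2.resize(c,None,fx=3.7,fy=3.7,interpolation=cv2.INTER_CUBIC)[:,:,::-1])
go(np.array([.573,-.0395,.19]),lean(0,1))
E
```

```text
t: 7.57
eef_pos: [0.5407, 0.138, 0.3493]
ee_rot: [1.672, 1.567, 0.747]
ft_force: [-0.5, -1.0, -0.8]
grip_width: 0.0289
[0.54034712 0.13824304 0.17597286] 0.028191883193358896
 tcp [ 0.573  -0.0395  0.362 ] shift cm [-1.44 -8.06 16.14] turn [-0.02 -0.08 -0.08] rows 5
```

View pics/s7c.png

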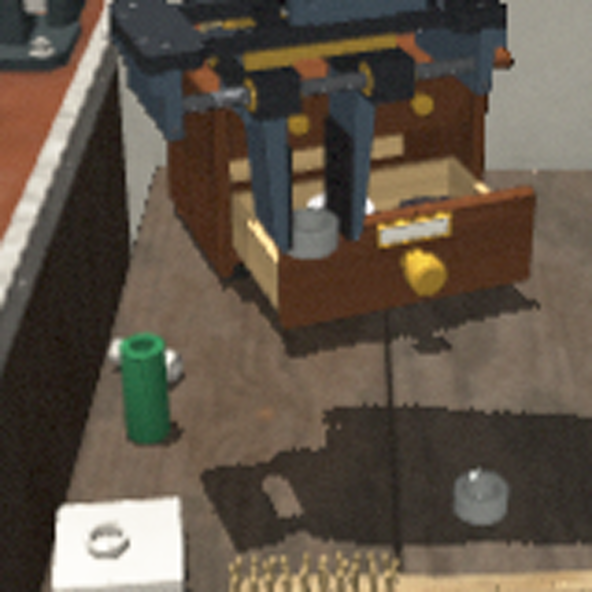

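The ring is held level between the fingertips and sticks out below them. Moving above the tube and looking.

```bash
python3 -m inch '[[0.2,-1.4,-2,4,0,0,0],[0.2,-1.4,-4,8,0,0,0],[0.2,-1.4,-6,12,0,0,0],[0.2,-1.4,-8,16.1,0,0,0],[0.2,-1.4,-8,16.1,0,0,0],[0.2,-1.4,-8,16.1,0,0,0],[0.2,-1.4,-8,16.1,0,0,0]]'
python3 - <<'E'
from h import *
snap('wrist','w8');print(gp(),ctrl.get_state()['grip_width'],proj('w8',[[.573,-.0395,.081]]))
E
```

```text
t: 8.2
eef_pos: [0.5731, -0.0395, 0.3602]
ee_rot: [-3.015, 1.567, 2.341]
ft_force: [0.0, 0.1, -0.2]
grip_width: 0.0287
[ 0.57274296 -0.03821534  0.18844653] 0.02856209198297314 [[280.95758614 216.77678966]]
```

View pics/w8.png

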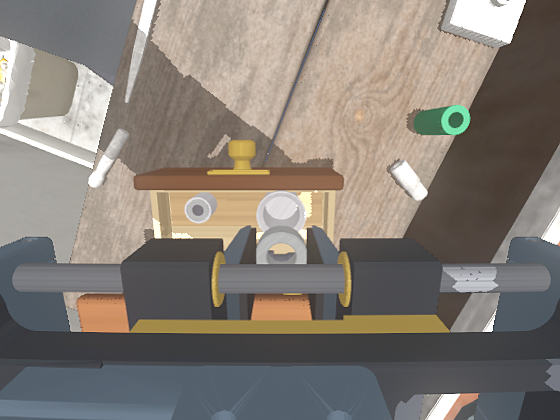

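Run:
```python
from h import *
c=load('w8')['im'][170:290,215:345];cv2.imwrite('pics/w8c.png',cv2.resize(c,None,fx=5,fy=5,interpolation=cv2.INTER_CUBIC)[:,:,::-1])
```

```text
(no output)
```

View pics/w8c.png

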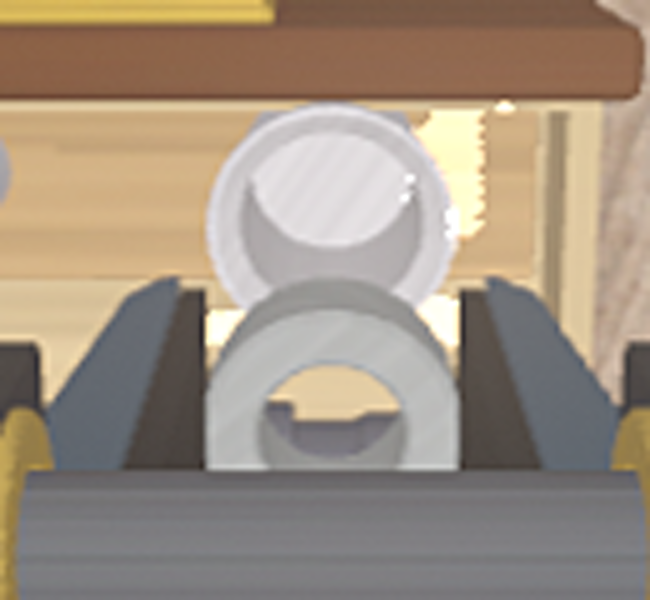

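Run:
```python
from h import *
np.set_printoptions(precision=4,suppress=True)
t=plane('w8',(280.9,214.5),.081); 
o,v=ray('w8',(281.1,255.5)); g=gp(); zt=g[2]-.0265+.015
rg=plane('w8',(281.1,255.5),zt); print('tube',t,'ring',rg,'gp',g)
# sizes
print('rim dia',np.linalg.norm(plane('w8',(215+207/5-.5,214.5),.081)-plane('w8',(215+457/5-.5,214.5),.081)))
print('ring dia',np.linalg.norm(plane('w8',(215+207/5-.5,255),zt)-plane('w8',(215+460/5-.5,255),zt)))
print('top edges: rim',plane('w8',(281,170+103/5-.5),.081),'pred ctr',plane('w8',(281,170+103/5-.5),.081)+.022*XD)
e=plane('w8',(281,170+308/5-.5),zt)+.015*XD; print('ring ctr by edge',e)
d=t-g; print('tube-gp in XD,YD',d@XD,d@YD,' ring-gp',(e-g)@XD,(e-g)@YD,(rg-g)@XD)
```

```text
tube [ 0.5717 -0.0379  0.081 ] ring [ 0.5714 -0.037   0.1769] gp [ 0.5727 -0.0382  0.1884]
rim dia 0.04314371704902893
ring dia 0.028355077776012077
top edges: rim [ 0.559  -0.0208  0.081 ] pred ctr [ 0.5723 -0.0384  0.081 ]
ring ctr by edge [ 0.5718 -0.0376  0.1769]
tube-gp in XD,YD -0.0008511463730485198 -0.0006110646332730894  ring-gp -0.0011047490416265149 -0.00039669590379107065 -0.0017876622135642448
```

The tube and the held ring line up within about 1 mm in the same picture, and the rim measures 43 mm against 44. Lowering into the mouth.

```bash
python3 -m inch '[[0.2,2,0,0,0,0,0],[0.2,4,0,0,0,0,0],[0.2,6,0,0,0,0,0],[0.2,7,0,0,0,0,0],[0.2,7.5,0,0,0,0,0],[0.2,7.5,0,0,0,0,0],[0.2,7.5,0,0,0,0,0]]'
python3 - <<'E'
from h import *
s=ctrl.get_state();print(gp(),s['grip_width'],s['ft_force']); go(np.array([.5725,-.0384,.104]),lean(0,1))
E
```

```text
t: 8.83
eef_pos: [0.5738, -0.0383, 0.2874]
ee_rot: [2.192, 1.569, 1.267]
ft_force: [-0.6, -0.8, -0.6]
grip_width: 0.0284
[ 0.57388566 -0.03791057  0.11543626] 0.028412061755608783 [-0.57323666 -0.82399907 -0.597991  ]
 tcp [ 0.5725 -0.0384  0.276 ] shift cm [ 1.14 -0.11 -0.06] turn [ 0.01 -0.07 -0.1 ] rows 1
```

```bash
python3 -m inch '[[0.2,0,-0.1,-0.05,0,0,0],[0.2,0.5,-0.1,-0.05,0,0,0],[0.2,0.8,-0.1,-0.05,0,0,0],[0.2,1.1,-0.1,-0.05,0,0,0],[0.2,1.1,-0.1,-0.05,0,0,0],[0.2,1.1,-0.1,-0.05,0,0,0]]'
python3 - <<'E'
from h import *
s=ctrl.get_state();print(gp(),s['grip_width'],s['ft_force'])
E
```

```text
t: 9.33
eef_pos: [0.5724, -0.0389, 0.2759]
ee_rot: [2.428, 1.569, 1.502]
ft_force: [0.5, -0.3, -0.2]
grip_width: 0.0284
[ 0.57246723 -0.0385252   0.10386008] 0.02842121749747809 [ 0.46477253 -0.26116019 -0.20545184]
```

```bash
python3 -m inch '[[0.2,0.2,0,0,0,0,0],[0.2,0.2,0,0,0,0,0],[0.45,0.2,0,0,0,0,0],[0.45,0.2,0,0,0,0,0],[0.45,0.2,0,0,0,0,0],[0.5,0.2,0,0,0,0,0]]'
python3 -m inch '[[0.5,-3,0,0,0,0,0],[0.5,-7,0,0,0,0,0],[0.5,-9,0,0,0,0,0],[0.5,-9,0,0,0,0,0]]'
python3 - <<'E'
from h import *
snap('wrist','w9');print(gp())
c=load('w9')['im'][150:290,205:345];cv2.imwrite('pics/w9c.png',cv2.resize(c,None,fx=4.2,fy=4.2,interpolation=cv2.INTER_CUBIC)[:,:,::-1])
E
```

```text
t: 9.83
eef_pos: [0.5725, -0.0389, 0.2741]
ee_rot: [2.205, 1.569, 1.279]
ft_force: [-0.2, -0.4, 1.0]
grip_width: 0.0445
t: 10.17
eef_pos: [0.5737, -0.0392, 0.3688]
ee_rot: [1.106, 1.564, 0.181]
ft_force: [1.0, -0.6, 1.2]
grip_width: 0.0455
[ 0.57385118 -0.03883308  0.19453112]
```

View pics/w9c.png

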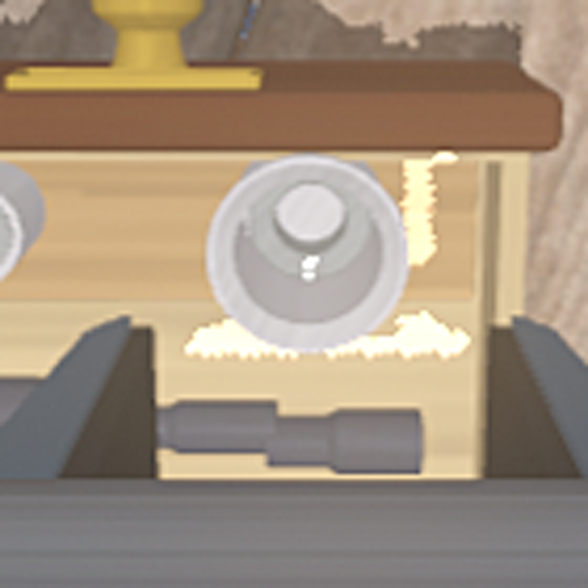

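The first ring sits flat deep in the tube, with its bore visible at crop (310,212) inside the rim. Now the second ring.

Run:
```python
from h import *
go(np.array([.445,.1388,.13]),lean(0,1))
```

```text
tcp [0.445  0.1388 0.302 ] shift cm [  6.42   0.44 -21.92] turn [-0.02  0.1  -0.27] rows 6
```

```bash
python3 -m inch '[[0.55,0,0.1,-4,0,0,-0.3],[0.55,0,0.2,-8,0,0,-0.3],[0.55,0,0.3,-12,0,0,-0.3],[0.55,2,0.4,-16,0,0,-0.3],[0.55,4,0.4,-20,0,0,-0.3],[0.55,6.4,0.4,-21.9,0,0.1,-0.3],[0.55,6.4,0.4,-21.9,0,0.1,-0.3],[0.55,6.4,0.4,-21.9,0,0.1,-0.3]]'
python3 - <<'E'
from h import *
np.set_printoptions(precision=4,suppress=True)
snap('wrist','w10');print(proj('w10',[[.445,.1388,.008]]))
im=load('w10')['im'];hsv=cv2.cvtColor(im,cv2.COLOR_RGB2HSV)
m=((hsv[...,1]<38)&(hsv[...,2]>90)).astype(np.uint8)
z=np.zeros_like(m);cv2.circle(z,(283,210),26,1,-1)
k=max(cv2.findContours(m&z,cv2.RETR_EXTERNAL,cv2.CHAIN_APPROX_NONE)[0],key=cv2.contourArea);e=cv2.fitEllipse(cv2.convexHull(k));print(e,plane('w10',e[0],.008))
go(np.array([.445,.1388,.0265]),lean(0,1))
E
```

```text
t: 10.88
eef_pos: [0.4426, 0.1391, 0.2986]
ee_rot: [-2.132, 1.562, -3.055]
ft_force: [0.6, 0.2, 0.3]
grip_width: 0.05
[[285.1952 215.7088]]
((284.1410827636719, 215.23678588867188), (34.50051498413086, 36.49251937866211), 175.37994384765625) [0.444  0.1386 0.008 ]
 tcp [0.445  0.1388 0.1985] shift cm [10.12  0.16  0.1 ] turn [ 0.04 -0.21  0.29] rows 3
```

View pics/w10.png

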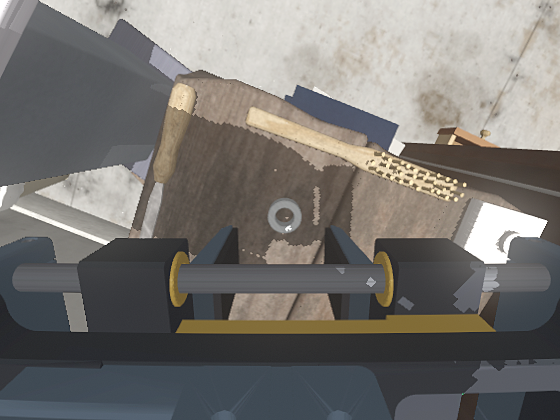

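Ring 2 is at (284,215), on the grasp axis, and measures (0.444, 0.1386). Descending.

```bash
python3 -m inch '[[0.55,4,0.13,0.1,0,-0.2,0.3],[0.55,7.5,0.13,0.1,0,-0.2,0.3],[0.55,9,0.13,0.1,0,-0.2,0.3],[0.55,9.6,0.13,0.1,0,-0.2,0.3],[0.55,9.6,0.13,0.1,0,-0.2,0.3],[0.55,9.6,0.13,0.1,0,-0.2,0.3]]'
python3 - <<'E'
from h import *
print(gp()); go(np.array([.4443,.1387,.0265]),lean(0,1))
E
```

```text
t: 11.43
eef_pos: [0.446, 0.1382, 0.2051]
ee_rot: [1.254, 1.568, 0.328]
ft_force: [-0.1, -0.6, 0.6]
grip_width: 0.0504
[0.44640517 0.13832034 0.03314939]
 tcp [0.4443 0.1387 0.1985] shift cm [ 0.66 -0.1  -0.14] turn [-0.07  0.05 -0.14] rows 1
```

```bash
python3 -m inch '[[0.55,0.65,-0.15,-0.15,0,0,-0.1],[0.55,0.65,-0.15,-0.15,0,0,-0.1],[0.55,0.65,-0.15,-0.15,0,0,-0.1]]'
python3 - <<'E'
from h import *
print(gp()); go(np.array([.4443,.1387,.0265]),lean(0,1))
E
```

```text
t: 11.68
eef_pos: [0.4431, 0.1388, 0.1983]
ee_rot: [0.684, 1.57, -0.241]
ft_force: [0.3, 1.1, 0.2]
grip_width: 0.0497
[0.44329531 0.13872969 0.02633523]
 tcp [0.4443 0.1387 0.1985] shift cm [-0.02  0.09  0.08] turn [-0.03  0.04 -0.03] rows 1
```

```bash
python3 -m inch '[[0.55,0,0.05,0.05,0,0,0],[0.2,0,0.05,0.05,0,0,0],[0.2,0,0.05,0.05,0,0,0],[0.2,0,0.05,0.05,0,0,0],[0.2,0,0.05,0.05,0,0,0],[0.2,0,0.05,0.05,0,0,0],[0.2,0,0.05,0.05,0,0,0]]'
python3 -m inch '[[0.2,-2,0,0,0,0,0],[0.2,-5,0,0,0,0,0],[0.2,-9,0,0,0,0,0],[0.2,-13,0,0,0,0,0],[0.2,-16.2,0,0,0,0,0],[0.2,-16.2,0,0,0,0,0],[0.2,-16.2,0,0,0,0,0]]'
python3 - <<'E'
from h import *
snap('side','s11');print(gp(),ctrl.get_state()['grip_width'])
go(np.array([.5725,-.0384,.19]),lean(0,1))
c=load('s11')['im'][170:330,220:380];cv2.imwrite('pics/s11c.png',cv2.resize(c,None,fx=3.7,fy=3.7,interpolation=cv2.INTER_CUBIC)[:,:,::-1])
E
```

```text
t: 12.27
eef_pos: [0.4438, 0.1387, 0.1979]
ee_rot: [-0.076, 1.57, -1.001]
ft_force: [-0.5, 0.0, 3.8]
grip_width: 0.0285
t: 12.85
eef_pos: [0.4439, 0.1388, 0.3614]
ee_rot: [1.054, 1.567, 0.129]
ft_force: [-0.5, 0.8, -0.3]
grip_width: 0.0286
[0.4436588  0.13864944 0.18792153] 0.028839077106816845
 tcp [ 0.5725 -0.0384  0.362 ] shift cm [-0.19 -0.35 21.91] turn [-0.02  0.04 -0.04] rows 6
```

View pics/s11c.png

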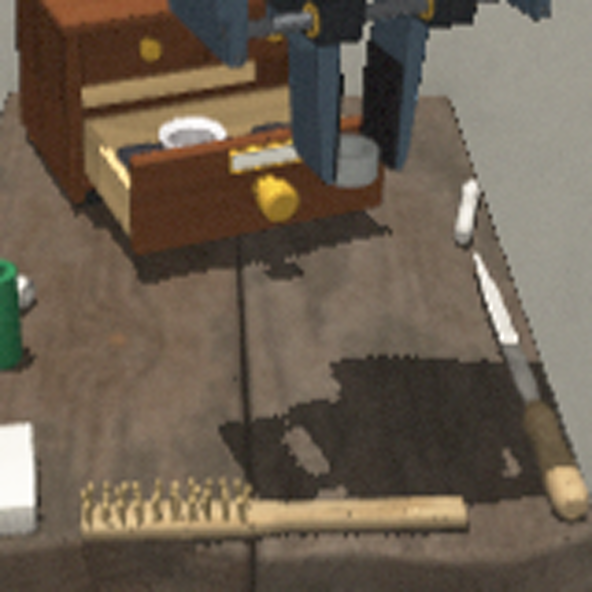

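Ring 2 is held. Carrying it over the tube.

```bash
python3 -m inch '[[0.2,-0.2,-0.35,4,0,0,0],[0.2,-0.2,-0.35,8,0,0,0],[0.2,-0.2,-0.35,12,0,0,0],[0.2,-0.2,-0.35,16,0,0,0],[0.2,-0.2,-0.35,20,0,0,0],[0.2,-0.2,-0.35,21.9,0,0,0],[0.2,-0.2,-0.35,21.9,0,0,0],[0.2,-0.2,-0.35,21.9,0,0,0],[0.2,-0.2,-0.35,21.9,0,0,0]]'
python3 - <<'E'
from h import *
snap('wrist','w12');print(gp(),ctrl.get_state()['grip_width'])
c=load('w12')['im'][170:290,215:345];cv2.imwrite('pics/w12c.png',cv2.resize(c,None,fx=5,fy=5,interpolation=cv2.INTER_CUBIC)[:,:,::-1])
E
```

```text
t: 13.65
eef_pos: [0.5718, -0.0377, 0.3605]
ee_rot: [-2.21, 1.568, -3.135]
ft_force: [-0.3, -0.1, -1.4]
grip_width: 0.0287
[ 0.57144873 -0.03745421  0.18887789] 0.028933866382680196
```

View pics/w12c.png

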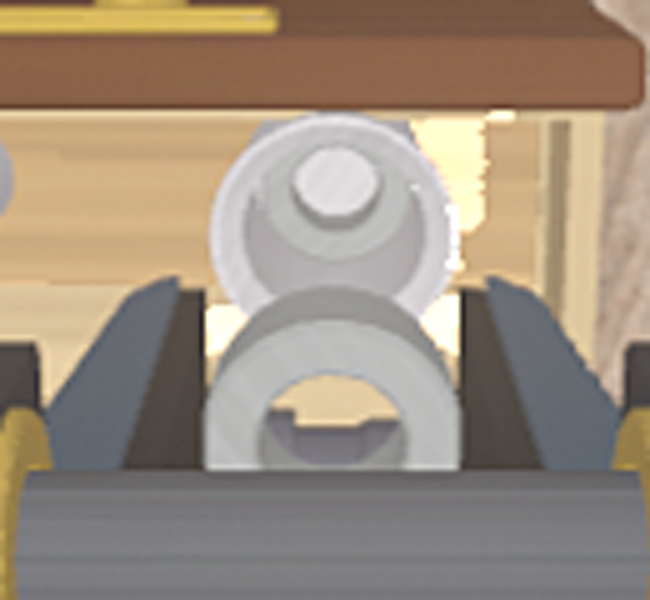

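Ring 1 lies flat below, and ring 2 is centred in the jaws and on the tube to within 1 mm.

```bash
python3 -m inch '[[0.2,2,0,0.1,0,0,0],[0.2,4,0,0.1,0,0,0],[0.2,6,0,0.1,0,0,0],[0.2,7,0,0.1,0,0,0],[0.2,7.5,0,0.1,0,0,0],[0.2,7.5,0,0.1,0,0,0],[0.2,7.5,0,0.1,0,0,0]]'
python3 - <<'E'
from h import *
s=ctrl.get_state();print(gp(),s['grip_width'],s['ft_force']); go(np.array([.572,-.0382,.102]),lean(0,1))
E
```

```text
t: 14.28
eef_pos: [0.5734, -0.0388, 0.2875]
ee_rot: [0.132, 1.57, -0.793]
ft_force: [0.1, -0.6, -0.8]
grip_width: 0.0284
[ 0.57344935 -0.03891295  0.11547577] 0.028447214360580956 [ 0.10306221 -0.61094757 -0.83142531]
 tcp [ 0.572  -0.0382  0.274 ] shift cm [ 1.35 -0.07 -0.13] turn [ 0.    0.04 -0.  ] rows 1
```

```bash
python3 -m inch '[[0.2,0,-0.1,-0.1,0,0,0],[0.2,0.5,-0.1,-0.1,0,0,0],[0.2,0.9,-0.1,-0.1,0,0,0],[0.2,1.3,-0.1,-0.1,0,0,0],[0.2,1.3,-0.1,-0.1,0,0,0],[0.2,1.3,-0.1,-0.1,0,0,0]]'
python3 - <<'E'
from h import *
s=ctrl.get_state();print(gp(),s['grip_width'],s['ft_force'])
E
python3 -m inch '[[0.45,0,0,0,0,0,0],[0.45,0,0,0,0,0,0],[0.45,0,0,0,0,0,0],[0.5,0,0,0,0,0,0]]'
python3 -m inch '[[0.5,-3,0,0,0,0,0],[0.5,-7,0,0,0,0,0],[0.5,-9,0,0,0,0,0],[0.5,-9,0,0,0,0,0]]'
python3 - <<'E'
from h import *
snap('wrist','w13');print(gp())
c=load('w13')['im'][150:290,205:345];cv2.imwrite('pics/w13c.png',cv2.resize(c,None,fx=4.2,fy=4.2,interpolation=cv2.INTER_CUBIC)[:,:,::-1])
E
```

```text
t: 14.78
eef_pos: [0.5718, -0.039, 0.2736]
ee_rot: [-1.529, 1.57, -2.454]
ft_force: [0.1, 0.1, -0.6]
grip_width: 0.0287
[ 0.57168749 -0.03904823  0.10157677] 0.02868519033387239 [ 0.0725768   0.13299362 -0.5797324 ]
t: 15.12
eef_pos: [0.5719, -0.039, 0.274]
ee_rot: [-0.02, 1.57, -0.945]
ft_force: [-0.6, -0.7, 0.7]
grip_width: 0.0443
t: 15.45
eef_pos: [0.5731, -0.039, 0.3687]
ee_rot: [0.761, 1.564, -0.164]
ft_force: [1.2, -0.1, 0.4]
grip_width: 0.0457
[ 0.57319821 -0.03912635  0.19442434]
```

View pics/w13c.png

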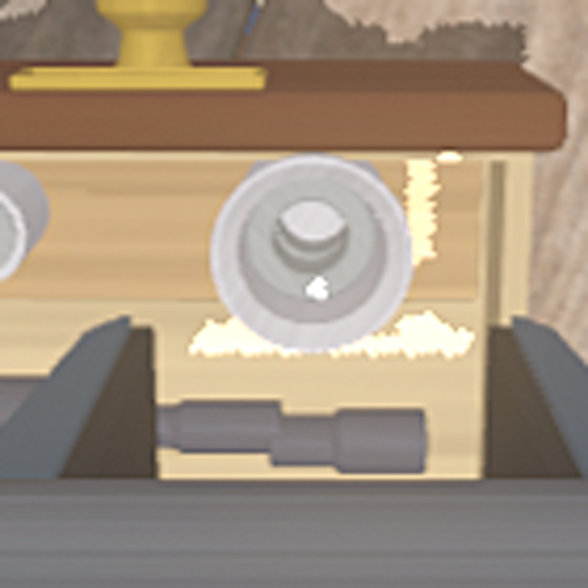

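Both rings are in the tube: crop (312,230) shows the two concentric bores and the upper ring's flat face. Before leaving I'll check the height and centring of that face and work out the return to the knob.

Run:
```python
from h import *
from kin import *
t=np.array([.572,-.0385,0])
a=np.linspace(0,2*np.pi,9)[:-1]
def circ(r,z): return proj('w13',[t+[r*np.cos(x),r*np.sin(x),z] for x in a])
for n,r,z in [('rim',.022,.081),('upper ring top outer',.015,.063),('upper bore',.0085,.063)]:
    c=(circ(r,z)+.5-[205,150])*4.2; print(n,'x',c[:,0].min().round(),c[:,0].max().round(),'y',c[:,1].min().round(),c[:,1].max().round())
Rt=RK();d=Rt.as_matrix()[:,0]; g=np.array([.506,-.0107,.053])
go(g-.02*XD-.12*d,Rt,'pre'); print(gp())
p,_=fit();q=ctrl.get_state()['joints']
print(ik(g-.02*XD-.292*d,Rt,p,q)[0])
```

```text
rim x 210.0 415.0 y 155.0 355.0
upper ring top outer x 246.0 378.0 y 172.0 300.0
upper bore x 275.0 350.0 y 200.0 273.0
pre tcp [0.479  0.1763 0.2892] shift cm [  7.66   5.46 -22.84] turn [ -5.59 -29.36 -20.73] rows 6
[ 0.57319821 -0.03912635  0.19442434]
[ 0.39211444  0.30989158  2.13291198 -0.70758881  1.04035989  0.12165832]
```

Predicted bore edges for two flat stacked rings (x 275–350, y 200–273) match the picture. Returning to the knob.

```bash
python3 -m inch '[[0.5,0,1,-4,0,0,0],[0.5,0,2,-8,0,0,0],[0.5,0,3,-12,0,0,0],[0.5,0,4,-16,0,0,0],[0.5,0,5,-20,0,-7,-4],[0.5,2,5.5,-22.8,-1.5,-14,-9],[0.5,4,5.5,-22.8,-3,-20,-14],[0.5,7.6,5.5,-22.8,-5.6,-29.4,-20.7],[0.5,7.6,5.5,-22.8,-5.6,-29.4,-20.7],[0.5,7.6,5.5,-22.8,-5.6,-29.4,-20.7],[0.5,7.6,5.5,-22.8,-5.6,-29.4,-20.7]]'
python3 - <<'E'
from h import *
np.set_printoptions(precision=4,suppress=True)
snap('wrist','w14');snap('top','t14')
K=np.array([.5102,-.0165,.053]);print(proj('w14',[K]))
Rt=RK();go(np.array([.506,-.0107,.053]),Rt)
E
```

```text
t: 16.42
eef_pos: [0.4784, 0.1765, 0.2869]
ee_rot: [-0.667, 0.944, -1.491]
ft_force: [0.1, -0.1, 0.0]
grip_width: 0.0455
[[280.3982 236.4135]]
 tcp [0.4972 0.09   0.1922] shift cm [12.91 -0.04  1.86] turn [ 0.07 -0.31 -0.04] rows 4
```

View pics/w14.png

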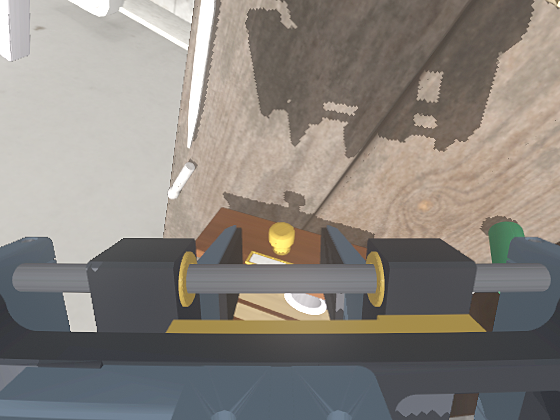

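The knob at (281,236) is on target (predicted (280,236)). Approaching, gripping and pushing shut.

```bash
python3 -m inch '[[0.5,4,0,0.6,0,-0.3,0],[0.5,8,0,1.2,0,-0.3,0],[0.5,11,0,1.6,0,-0.3,0],[0.5,12.9,0,1.85,0,-0.3,0],[0.5,12.9,0,1.85,0,-0.3,0],[0.1,12.9,0,1.85,0,-0.3,0],[0.1,12.9,0,1.85,0,-0.3,0],[0.1,12.9,0,1.85,0,-0.3,0],[0.1,12.9,0,1.85,0,-0.3,0],[0.1,12.9,0,1.85,0,-0.3,0]]'
python3 - <<'E'
from h import *
s=ctrl.get_state();print(gp(),s['grip_width'],s['ft_force'])
Rt=RK(); g=np.array([.506,-.0107,.053])
for k in (.05,.095,.1): go(g+XD*k,Rt,k)
E
```

```text
t: 17.35
eef_pos: [0.4976, 0.0907, 0.1932]
ee_rot: [-0.656, 0.939, -1.48]
ft_force: [-0.9, 1.2, 7.5]
grip_width: 0.0234
[ 0.5068471  -0.01054028  0.05439575] 0.023441499022675897 [-0.8716692   1.18200265  7.48721384]
0.05 tcp [0.5273 0.0501 0.1922] shift cm [ 2.63 -0.04  4.29] turn [0.11 0.25 0.03] rows 2
0.095 tcp [0.5544 0.0141 0.1922] shift cm [ 4.89 -0.04  8.18] turn [0.11 0.25 0.03] rows 3
0.1 tcp [0.5574 0.0102 0.1922] shift cm [ 5.14 -0.04  8.61] turn [0.11 0.25 0.03] rows 3
```

```bash
python3 -m inch '[[0.1,0.5,0,0.82,0,0.2,0],[0.1,1.0,0,1.65,0,0.2,0],[0.1,1.5,0,2.5,0,0.2,0],[0.1,2,0,3.3,0,0.2,0],[0.1,2.5,0,4.15,0,0.2,0],[0.1,3,0,4.98,0,0.2,0],[0.1,3.5,0,5.8,0,0.2,0],[0.1,4,0,6.65,0,0.2,0],[0.1,4.4,0,7.35,0,0.2,0],[0.1,4.6,0,7.7,0,0.2,0],[0.1,4.7,0,7.85,0,0.2,0],[0.1,4.7,0,7.85,0,0.2,0]]'
python3 - <<'E'
from h import *
s=ctrl.get_state();print(gp(),s['grip_width'],s['ft_force'],(gp()-[.5068,-.0105,0])@XD)
E
python3 -m inch '[[0.1,0.15,0,0.26,0,0,0],[0.1,0.15,0,0.26,0,0,0],[0.1,0.15,0,0.26,0,0,0]]'
python3 - <<'E'
from h import *
s=ctrl.get_state();print(gp(),s['grip_width'],s['ft_force'],(gp()-[.5068,-.0105,0])@XD, s['ft_force']@XD)
E
```

```text
t: 18.35
eef_pos: [0.5534, 0.0167, 0.193]
ee_rot: [-0.658, 0.939, -1.483]
ft_force: [-2.6, -2.6, 22.7]
grip_width: 0.0235
[ 0.56234261 -0.08455479  0.0542649 ] 0.023467491650325016 [-2.57855941 -2.56887528 22.69727127] 0.09256916276294336
t: 18.6
eef_pos: [0.555, 0.0145, 0.193]
ee_rot: [-0.658, 0.939, -1.482]
ft_force: [-3.2, -3.3, 21.2]
grip_width: 0.0238
[ 0.56399448 -0.08673788  0.05426457] 0.02376803944498831 [-3.2312621  -3.29852677 21.17139696] 0.0953067723517926 0.6896985325685405
```

```bash
python3 - <<'E'
from h import *
p,Rc,s=cur(); print(Rc.inv().apply([0,0,1]).round(2),Rc.inv().apply(XD).round(2))
E
python3 -m inch '[[0.1,0.1,0,0.17,0,0,0],[0.1,0.15,0,0.26,0,0,0],[0.1,0.15,0,0.26,0,0,0],[0.1,0.15,0,0.26,0,0,0]]'
python3 - <<'E'
from h import *
s=ctrl.get_state();print(gp(),s['grip_width'],s['ft_force'],(gp()-[.5068,-.0105,0])@XD, s['ft_force']@XD)
E
```

```text
[-0.81 -0.36  0.47] [ 0.5  -0.    0.87]
t: 18.93
eef_pos: [0.556, 0.013, 0.1929]
ee_rot: [-0.659, 0.94, -1.484]
ft_force: [-11.6, 14.4, 30.1]
grip_width: 0.0235
[ 0.56481312 -0.0880457   0.05398583] 0.023525494870764378 [-11.56471942  14.40287309  30.13790047] 0.09684391969671484 -18.46246778616765
```

A resistance of 18 N came up at 96.8 mm of travel, so the drawer is against its stop. Releasing and retreating.

```bash
python3 -m inch '[[0.1,0,0,0,0,0,0],[0.5,0,0,-0.1,0,0,0],[0.5,0,0,-0.1,0,0,0],[0.5,0,0,-0.1,0,0,0],[0.5,-3,0,-1.5,0,0,0],[0.5,-6,0,-3,0,0,0],[0.5,-10,0,-5,0,0,0],[0.5,-14,0,-8,0,0,0],[0.5,-16,2,-12,0,0,0],[0.5,-16,6,-12,0,0,0],[0.5,-16,10,-12,0,0,0],[0.5,-16,14,-12,0,0,0],[0.5,-16,14,-12,0,0,0]]'
python3 - <<'E'
from h import *
snap('top','t16');snap('side','s16')
im=load('t16')['im'][100:260,310:470]; a=cv2.resize(im,None,fx=2.5,fy=2.5,interpolation=cv2.INTER_CUBIC)
s=load('s16')['im'][140:240,200:300]; b=cv2.resize(s,None,fx=4,fy=4,interpolation=cv2.INTER_CUBIC)
cv2.imwrite('pics/e16.png',np.hstack([a,b])[:,:,::-1])
E
```

```text
t: 20.02
eef_pos: [0.574, 0.2576, 0.2115]
ee_rot: [-0.664, 0.942, -1.486]
ft_force: [-2.3, -0.7, 0.7]
grip_width: 0.0454
```

View pics/e16.png

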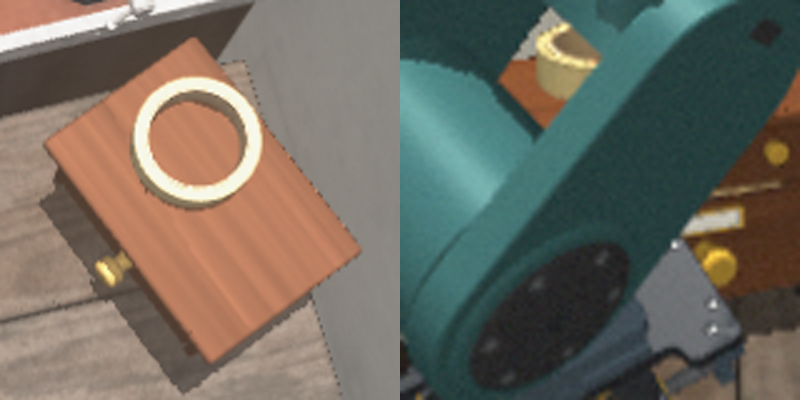

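View pics/s16.png

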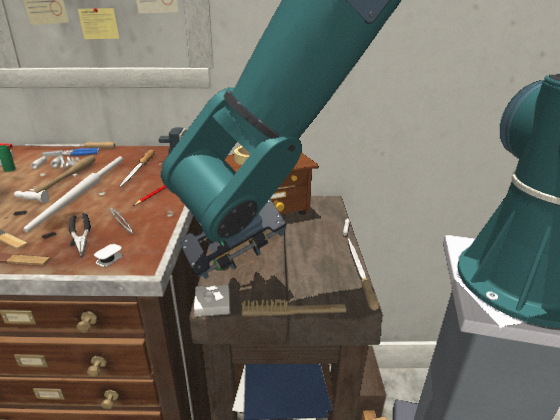

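View pics/t16.png

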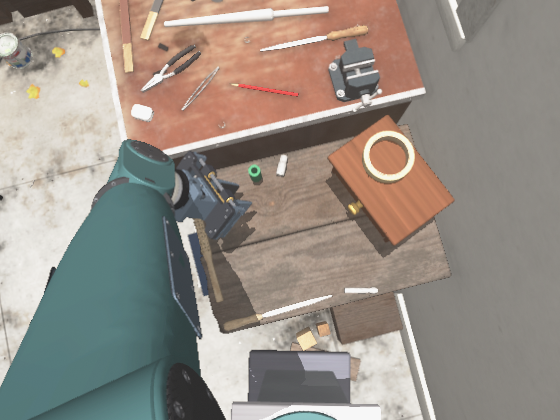

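```bash
python3 -m inch '[[0.5,-3,-1.3,1.7,0,0,0],[0.5,-6,-2.6,3.4,0,0,0],[0.5,-9,-4,5.2,0,0,0],[0.5,-12,-5.3,7,0,0,0],[0.5,-14,-2,3,0,0,0],[0.5,-14,2,0,0,0,0],[0.5,-14,6,-3,0,0,0],[0.5,-14,10,-6,0,0,0],[0.5,-14,14,-9,0,0,0],[0.5,-14,14,-9,0,0,0]]'
python3 - <<'E'
from h import *
np.set_printoptions(precision=4,suppress=True)
snap('top','t17');snap('side','s17')
a=load('t17')['im'][100:260,310:470]; a=cv2.resize(a,(400,400),interpolation=cv2.INTER_CUBIC)
s=load('s17')['im'][140:240,220:320]; b=cv2.resize(s,None,fx=4,fy=4,interpolation=cv2.INTER_CUBIC)
cv2.imwrite('pics/e17.png',np.hstack([a,b])[:,:,::-1])
im=load('t17')['im'];im0=load('top0')['im']
for n,i in (('before',im0),('after',im)):
    h=cv2.cvtColor(i,cv2.COLOR_RGB2HSV)[195:225,340:362];ys,xs=np.nonzero((h[...,0]>14)&(h[...,0]<34)&(h[...,1]>110)&(h[...,2]>110)); print(n,len(xs),xs.mean()+340,ys.mean()+195,plane('top0',(xs.mean()+340,ys.mean()+195),.053)) if len(xs) else print(n,0)
d=cv2.absdiff(im,im0).max(2); 
for n,(u,v) in dict(wax=(254,172),collet=(282,165),block=(201,187),brush=(209,258),tape=(388,156)).items(): print(n,np.median(d[v-12:v+12,u-12:u+12]),d[v-12:v+12,u-12:u+12].mean())
E
```

```text
t: 20.95
eef_pos: [0.6058, 0.4628, 0.2354]
ee_rot: [-0.677, 0.934, -1.504]
ft_force: [-1.6, -1.5, 0.5]
grip_width: 0.0217
before 109 353.44954128440367 207.77064220183487 [ 0.5706 -0.095   0.053 ]
after 105 354.74285714285713 206.86666666666667 [ 0.5726 -0.0977  0.053 ]
wax 3.0 3.0277777777777777
collet 3.0 3.328125
block 0.0 0.6701388888888888
brush 3.0 3.203125
tape 4.0 4.145833333333333
```

View pics/e17.png

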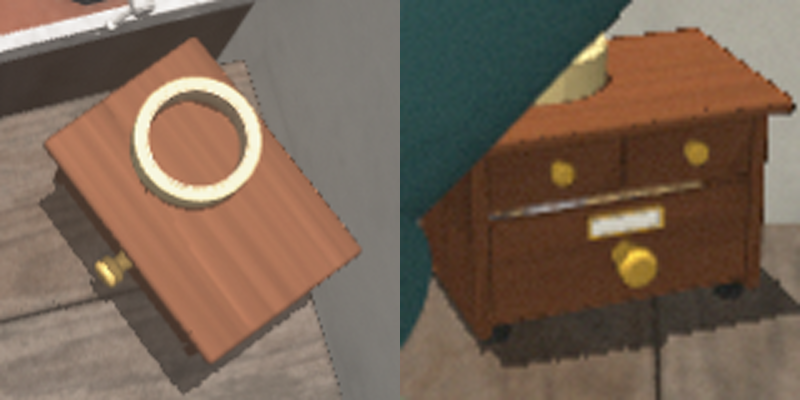

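View pics/t17.png

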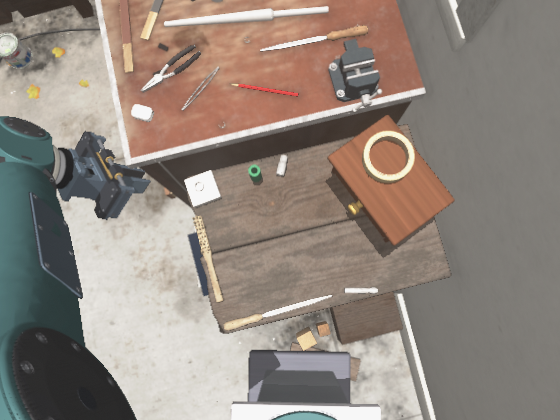

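The drawer is back in its closed look and the other things haven't moved. But the finger opening reads 21.7 mm when 45 was commanded, so a finger may be touching the neighbouring bench. I'll look before moving.

Run:
```python
from h import *
s=ctrl.get_state();print(s['ft_force'],s['ft_torque'],s['grip_width'],gp()); p,Rc,_=cur();print(Rc.as_matrix().round(2))
im=snap('wrist','w18')
print(Rc.inv().apply([-1,0,0]).round(2),Rc.inv().apply([0,0,1]).round(2))
```

```text
[-16.10010067  -2.42366934  -6.19254282] [ 0.77396366  2.91698115 -1.85061846] 0.03353194438496895 [0.61421663 0.36460635 0.09333876]
[[ 0.05  0.74  0.67]
 [-0.59  0.56 -0.58]
 [-0.81 -0.37  0.46]]
[-0.05 -0.74 -0.67] [-0.81 -0.37  0.46]
```

View pics/w18.png

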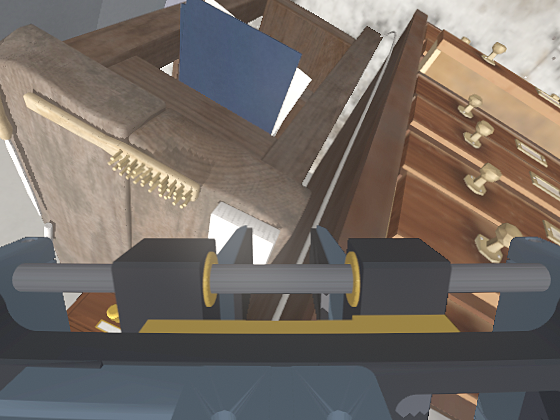

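View pics/s17.png

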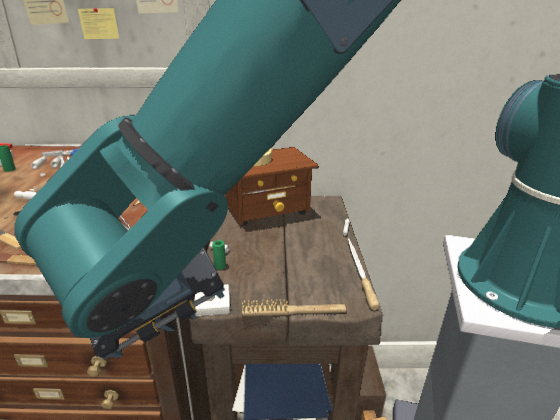

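The right finger is touching the neighbouring bench's edge at about 16 N. I'll move straight away from it (world -x), then up.

```bash
python3 -m inch '[[0.4,-0.1,-1.5,-1.3,0,0,0],[0.4,-0.2,-3,-2.7,0,0,0],[0.4,-0.4,-5.2,-4.7,0,0,0],[0.4,-4.4,-7,-2.4,0,0,0],[0.4,-8.4,-8.9,-0.1,0,0,0],[0.4,-10.4,-9.8,1,0,0,0],[0.4,-10.4,-9.8,1,0,0,0]]'
python3 -m inch '[[0.4,0,0,0,0,0,0],[0.4,0,0,0,0,0,0],[0.4,0,0,0,0,0,0]]'
python3 - <<'E'
from h import *
s=ctrl.get_state();print(s['ft_force'],s['grip_width'],gp(),s['qd'])
snap('top','t19');snap('side','s19')
im=load('t19')['im'];im0=load('top0')['im'];d=cv2.absdiff(im,im0).max(2)
for n,(u,v) in dict(wax=(254,172),collet=(282,165),block=(201,187),brush=(209,258),tape=(388,156)).items(): print(n,np.median(d[v-12:v+12,u-12:u+12]),d[v-12:v+12,u-12:u+12].mean())
E
```

```text
t: 21.68
eef_pos: [0.5376, 0.4644, 0.3708]
ee_rot: [-0.647, 0.948, -1.474]
ft_force: [0.4, -0.0, 1.2]
grip_width: 0.0368
t: 21.93
eef_pos: [0.5364, 0.4633, 0.3603]
ee_rot: [-0.664, 0.941, -1.488]
ft_force: [-0.3, 0.3, -0.7]
grip_width: 0.0362
[-0.34939184  0.32047527 -0.74569417] 0.036164153367415006 [0.54474343 0.36236262 0.22128631] [ 0.00271204  0.01799116 -0.00385224 -0.00051882  0.00090233 -0.00015516]
wax 2.0 1.6180555555555556
collet 2.0 1.8489583333333333
block 0.0 0.4010416666666667
brush 2.0 1.6631944444444444
tape 2.0 2.1944444444444446
```

View pics/t19.png

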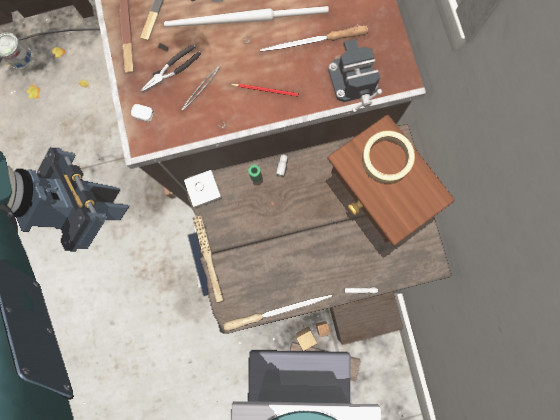

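View pics/s19.png

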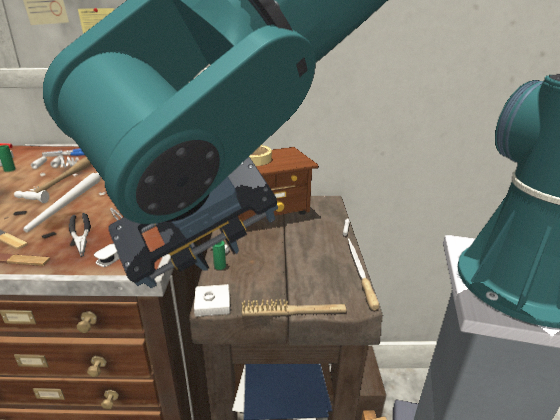

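Run:
```python
from h import *
k=tri([('t17',(352.7,208.9)),('s17',(278.8,206.0))]);print(k, (np.array([.620,-.162,.053])-k[0])@XD)
ctrl.close_job()
```

```text
(array([ 0.56796047, -0.09345437,  0.05282927]), [np.float64(0.00023531352165089478), np.float64(0.00023531352165077798)]) 0.08606114422865466
the job is handed in; nothing more can be done
```

The job is done and handed in at about 22 s: both rings are in the wide tube, the bottom drawer is shut, and the arm is clear of everything.

**What I did:** I pulled the bottom drawer about 9 cm open by its knob. I picked up each ring by its outside and lowered it into the tube mouth. Then I gripped the knob again, pushed the drawer in until it met the stop, and backed the arm away.

**Last checks:**
- **Rings:** the wrist picture taken before closing showed the bores one over the other. The upper ring's bore edge matched what two rings lying flat should show.
- **Drawer:** it stopped with about 18 N of resistance after 97 mm of travel. The knob then measured 86 mm in front of the cabinet centre, against 87 mm when shut. That is within the 2 mm camera calibration.
- **Other things:** the brush, wax, tape, block and collet show no change from the first top picture. I did not check the ring blank separately, but it still lies on the block.

**What went wrong:**
- **First knob approach:** the first lean I chose for the knob hit a limit on joint 4. I changed the lean direction before touching anything.
- **Bench contact:** while backing away after closing the drawer, one finger touched the edge of the neighbouring bench, with about 16 N at the wrist. I backed off, and the final force was under 1 N. Nothing moved.
- **Pushing force:** while I was pushing the drawer shut, the upward force at the wrist reached about 30 N because the grip on the knob was slightly off its axis.

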